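# Close the refilled jar in the sloping rack

## Robot

A 7-joint arm with a two-finger parallel gripper is mounted at the origin on the work surface. World frame = base frame: x ahead of the robot, y to its left, z up, the work surface at z = 0. Lengths are in m, angles in degrees, forces in N, time in s.
With the tool pointing down it reaches from about 0.425 to 0.875 m from the base axis. Payload 8.4 kg.
Tool frame: the origin (TCP) lies on the centre line of the jaws, within the pads' length; the fingertips stand 14 mm ahead of it and the grasp point (between the pads) lies 5 mm behind it; z points along the fingers, x is the direction in which the jaws open and shut, and the axes are right-handed (so a half turn about z gives the same grasp; the last joint's range is limited). The gripper opens to 87 mm and grips with 3 to 60 N. Pads are 19 mm wide; open, the fingers measure 117 mm over their backs; the gripper's body (75 mm by 190 mm) begins 51 mm behind the grasp point.
Start: joints at [-75.642, 19.091, 2.286, 83.961, -0.768, 76.965, -3.352], TCP at [0.223, 0.611, 0.237] pointing down, gripper open.
Joint ranges: [-147.57, 147.57], [-21.85, 119.76], [-74.77, 79.35], [14.55, 137.4], [-85.83, 265.84], [4.83, 119.75], [-152.11, 152.11]. Speed limits (degrees/s): [127.2, 127.2, 159.86, 159.86, 180, 180, 180].

## Interface

Orientations are given as a 3x3 rotation matrix whose columns are the frame's x, y, z axes.
In Python, from cell import bot gives the robot as it stands. The module is installed in compiled form; this text tells all that it offers.
- The arm moves only by the tool apply_moves, never from a script. Its argument "targets" is a list of rows, each an object with "offset": the shift along the tool's x, y, z scaled (see below), a list of three; "turn": the turn, a rotation vector about the tool's x, y, z scaled (see below), a list of three; "fingers": the opening, from 0 (shut) to 1 (fully open). In form: [{"offset": [x, y, z], "turn": [ax, ay, az], "fingers": fingers}, ...]. A call has exactly 10 rows; each row shifts and turns the pose as measured when the row begins, along the tool's axes as they then stand; what a row does not reach is not made up. The controller multiplies each number of a shift by 30 mm and each number of a turn by 180 degrees. A row lasts 1/10 s, in which the tool goes at most 50 mm and 8.59 degrees, less where a joint would pass 70% of its speed; a pose out of reach is approached as far as the arm can. A call with a number of a shift or a turn outside -1 to 1 is refused whole. A call with a gripper value outside its range is refused whole. The fingers move at their own pace and stop on an object; the grip force is fixed at half the most. Time passes only in rows, so rows that do not move let the fingers close, or fill a call up. It gives the time, the measured TCP pose, the force and the opening at its end, in the units of the state.
- bot.read_state(): the state, without advancing time (a new reading comes with each control period).
- bot.snapshot(name): name is "scene" or "side" or "wrist"; returns a dict with "pixels" (420x560x3 uint8, blue, green, red), "z_map" (420x560 float32, m along the optical axis (not along the pixel's ray), 0 where there is no reading), "fx", "fy", "cx", "cy" (pixels), "k1" (the pictures are not rectified: a ray, as slopes to the right and down, at radius r is drawn at 1 + k1 r^2 times it, then the intrinsics apply), "camera_from_world" (4x4, takes a point from world to camera coordinates); the wrist camera has in their place "hand_eye" (4x4, takes a point from camera to tool coordinates, whose origin is the TCP and whose axes are the tool frame's). Camera axes: x right, y down, z forward; pixel columns grow to the right and rows downward; lengths in m; the calibration is good to about 2 mm. A picture is of the moment at which its call begins: read the wrist's pose just before it.
- bot.finish_job(): hands the job in, once; it reports no verdict.
The state is a dict: "clock": time; "joints": joint angles; "qd": joint speeds; "joint_torque": joint torques, N m; "eef_pos": TCP position; "eef_rot": TCP orientation; "force": force on the tool from outside, world axes, zero at the start; "wrist_torque": the same for the moment, N m; "opening": opening from 0.0 (shut) to 1.0 (fully open).
Only numpy, scipy, OpenCV 4.12 (cv2) and the standard library are available. Lean on these libraries where they do the work, as an engineer would, in place of code of your own. Each camera call takes 0.05 s, during which the arm holds its last target.

## Task

Close the one open jar in the sloping rack with the large grey screw lid lying on the bench: set the lid squarely on the neck so that it first rests on top of the thread, turn it backward (anticlockwise seen from above the lid) until it drops off the thread starts, then screw it forward until it is fully home and tight, and let go. Do not shift the other things lying on the bench.

Things in the scene. Friction and masses are not known exactly. Their poses are not given: they have to be found in the camera images.
- lid: The large grey screw lid to be fitted: round, 60 mm diameter, 24 mm high, 30 to 70 g, fine upright ribs round the skirt, loose, lying skirt down on the bench. Origin: centre of its open lower edge; z points out through its closed top, which is 4 mm thick (inside 20 mm deep, 55.6 mm wide). A small raised bar near the rim of the top marks each of the three lugs inside the skirt.
- lug (a point): Middle of the lid's first lug: 25 mm from the lid's axis on its +x axis, 2.2 mm above its lower edge. Three lugs, at 0, 120 and 240 degrees about the lid's z, stand inward from the skirt to a radius of 23.5 mm; each is 6 mm (14 degrees) wide and 2.4 mm high and slopes with the thread.
- jar_neck: Neck of the open jar (fixed, white; the only jar of the three without a lid; steel nuts show inside). Origin: centre of the rim; z points out of the mouth along the jar's axis, which leans 32 degrees from vertical to the rack's front (its -x). Neck 44 mm in diameter, bevelled to 39 mm over the top 5 mm, 30 mm long down to the shoulder of the jar, which is 84 mm wide.
- start (a point): Upper face of the first thread at its start: 24.5 mm from the neck's axis on its +x axis, 11 mm below the rim. Three equal right-hand threads start at 0, 120, 240 degrees about the neck's z, 52 mm outer diameter, 2.4 mm thick; each winds clockwise seen from above and down for 200 degrees, 18 mm per full turn, so they lie 6 mm apart. Lugs at the starts: lid origin 12 mm below the rim.
- rib (a point): Top of the first thread's upright stop rib, 80 degrees clockwise of that thread's start, 8.5 mm below the rim; one on each thread, 3 mm wide, down to 21 mm below the rim. Lugs resting on the thread can turn forward only up to the ribs (lid origin then 15.5 mm below the rim); under the threads the same ribs are the end stop. A lid with its lugs on the rib tops (origin about 10 mm below) is not yet on the thread.
- opening (a point): Middle of the opening where a lug drops: 18 degrees anticlockwise of the first thread start, 24.5 mm from the axis; likewise at the other starts. A lug fits with its middle 8 to 28 degrees anticlockwise of the start. The lid, pressed or let down there, falls 5 to 6 mm onto the next thread: origin 16.6 to 17.6 mm below the rim. Then 80 to 90 degrees clockwise screw it home. Nothing is sprung.
- home0 (a point): One of three points where a lug of the tight lid ends: 65 degrees clockwise of the first thread start (lugs bind at about 64, the ribs stop them at about 69), 25 mm from the axis, 17.8 mm below the rim. Tight: the first lug (point lug) is at home0, home1 or home2, whichever, and the inside of the lid's top bears on the rim: lid origin 20 mm below the rim.
- home1 (a point): The same, 65 degrees clockwise of the thread start at 120 degrees.
- home2 (a point): The same, 65 degrees clockwise of the thread start at 240 degrees.
- rack: The fixed steel rack with a sloping shelf for three jars side by side 115 mm apart, 370 mm wide (its y) and about 205 mm deep (its x, front at -x). Origin: on the bench under its middle. Jar mouths stand 24 mm in front of the origin and 194 mm above the bench; nothing of the rack itself is higher than 175 mm.
- jar_left: A closed jar in the rack, same kind; fixed. Origin on the bench, in the rack's x and y directions; its 60 mm lid has its top centre 26 mm in front of (-x) and 197 mm above the origin and leans the same 32 degrees (highest edge 213 mm).
- jar_right: The other closed jar in the rack, just the same. Which of the three places holds the open jar varies.
- tape_roll: Roll of parcel tape standing on its flat side, 73 mm diameter, 48 mm high, loose, close beside the lid. Origin: centre of its underside.
- small_lid: A smaller grey screw lid, 45 mm diameter, 15 mm high, which fits none of these jars; loose, close beside the lid on the other side. Origin: centre of its underside.
- nut_box: Small cardboard box of nuts, 62 x 40 x 42 mm (x, y, z), loose, close to the lid. Origin: centre of its underside.
- marker: Marker pen lying flat, 125 mm long (x), 16 mm thick. Origin: under its middle.
- knife: Closed utility knife lying flat, 170 mm long (x), 26 mm wide, 20 mm high. Origin: on the bench, 77 mm from its rear end.
- scoop: Aluminium stock scoop, pan 75 x 50 x 28 mm, handle to its -x, 158 mm long in all. Origin: under the pan's centre.
- scanner: Handheld code reader lying on its side, about 205 x 62 x 40 mm (x, y, z). Origin: on the bench near its middle.
- carton: Small carton 130 x 90 x 70 mm. Origin: centre of its underside.
There are look-alikes about, which are no part of the job. What is shaped like the lid but blue is not meant.

How it is judged:
By the outcome, as a careful person would: the job done as asked, in the order asked, and still so for the second after the job is handed in, with the robot touching nothing.
It also fails if it takes over 48 s, if anything falls off the work surface, if the arm or the gripper's body presses on something with over 40 N, if the wrist force passes 120 N, or if a joint passes its speed limit or range.

## Working session

There is one attempt and no reset: what is moved stays moved. The work goes in short steps, Python scripts to look and compute and a tool call to move; the robot and the scene stay as the last step left them, time stands still between calls to the robot, and variables do not carry over. Pictures are saved under pics/ and viewed, and the job is handed in when it is done.

Besides the shell and the picture viewer there is one more tool, called after "Request:" as name([rows], argument=value, ...), one row to a line, values as JSON. apply_moves: Moves the arm, as the interface text tells. Its arguments: {"type":"object","properties":{"targets":{"type":"array","items":{"type":"object","properties":{"offset":{"type":"array","items":{"type":"number"}},"turn":{"type":"array","items":{"type":"number"}},"fingers":{"type":"number"}}}}},"required":["targets"]}

```bash
mkdir -p pics; cat > h.py <<'E'
import numpy as np, cv2
from cell import bot
def snap(n,f=None):
    s=bot.read_state(); d=bot.snapshot(n)
    if n=='wrist':
        T=np.eye(4); T[:3,:3]=np.array(s['eef_rot']); T[:3,3]=s['eef_pos']
        d['cw']=T@np.array(d['hand_eye'])
    else: d['cw']=np.linalg.inv(np.array(d['camera_from_world']))
    d['state']=s
    if f: cv2.imwrite('pics/'+f,d['pixels'])
    return d
def slopes(d,uv):
    uv=np.atleast_2d(np.asarray(uv,float))
    q=np.c_[(uv[:,0]-d['cx'])/d['fx'],(uv[:,1]-d['cy'])/d['fy']]
    p=q.copy()
    for _ in range(30): p=q/(1+d['k1']*(p**2).sum(1,keepdims=True))
    return p
def rays(d,uv):
    p=slopes(d,uv); R=d['cw'][:3,:3]
    return d['cw'][:3,3],np.c_[p,np.ones(len(p))]@R.T
def onz(d,uv,z):
    o,r=rays(d,uv); return o+r*((z-o[2])/r[:,2:3])
def depthpts(d,uv):
    uv=np.atleast_2d(uv).astype(int); o,r=rays(d,uv)
    return o+r*d['z_map'][uv[:,1],uv[:,0]][:,None]
def cloud(d):
    h,w=d['z_map'].shape; u,v=np.meshgrid(np.arange(w),np.arange(h))
    return depthpts(d,np.c_[u.ravel(),v.ravel()]).reshape(h,w,3)
def proj(d,P):
    P=np.atleast_2d(P); T=np.linalg.inv(d['cw']); c=P@T[:3,:3].T+T[:3,3]
    s=c[:,:2]/c[:,2:]; s=s*(1+d['k1']*(s**2).sum(1,keepdims=True))
    return np.c_[s[:,0]*d['fx']+d['cx'],s[:,1]*d['fy']+d['cy']]
E
python3 - <<'E'
from h import *
np.set_printoptions(precision=4,suppress=True)
for n in ['scene','side','wrist']:
    d=snap(n,n+'0.png'); print(n,d['fx'],d['cx'],d['cy'],d['k1']);print(d['cw'])
    import pickle; pickle.dump(d,open(n+'0.pkl','wb'))
s=bot.read_state();print(s)
E
```

```text
scene 539.5619247152124 280.3978810970406 211.6508165845273 0.029531623729269277
[[-0.3474  0.7762 -0.5261  1.2618]
 [ 0.9377  0.2801 -0.2057  0.3016]
 [-0.0123 -0.5648 -0.8251  1.3342]
 [ 0.      0.      0.      1.    ]]
side 467.19092947622596 274.56614840972486 207.99583043409757 -0.11920505825734211
[[ 0.9217 -0.2197  0.3197  0.0859]
 [-0.3879 -0.5195  0.7613 -0.9865]
 [-0.0012 -0.8257 -0.5641  0.8627]
 [ 0.      0.      0.      1.    ]]
wrist 291.3068403686233 279.4621920202359 204.8817892377494 0.012406741494455868
[[ 0.3428  0.8948  0.2861  0.1437]
 [ 0.9394 -0.3261 -0.1059  0.6396]
 [-0.0015  0.3051 -0.9523  0.3842]
 [ 0.      0.      0.      1.    ]]
{'clock': 0.15, 'joints': array([-75.6402,  19.1207,   2.285 ,  83.9978,  -0.7688,  76.9647,
        -3.353 ]), 'qd': array([-0.0127, -0.1124, -0.0133, -0.237 , -0.1454,  0.0139,  0.0045]), 'joint_torque': array([  0.0032, -65.6839,   1.3372, -40.4111,  -0.0599,   0.0416,
         0.0001]), 'eef_pos': array([0.2227, 0.6103, 0.2359]), 'eef_rot': array([[ 0.3428,  0.9394, -0.0003],
       [ 0.9394, -0.3428, -0.0011],
       [-0.0012,  0.0001, -1.    ]]), 'force': array([-0.2726, -0.5238,  0.2176]), 'wrist_torque': array([ 0.0095,  0.0364, -0.0494]), 'opening': 0.9998458595045577}
```

View pics/scene0.png

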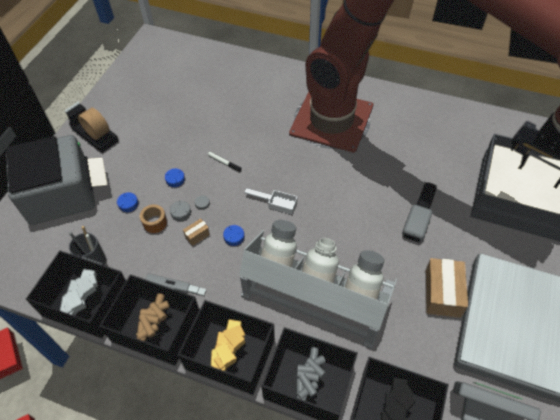

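View pics/side0.png

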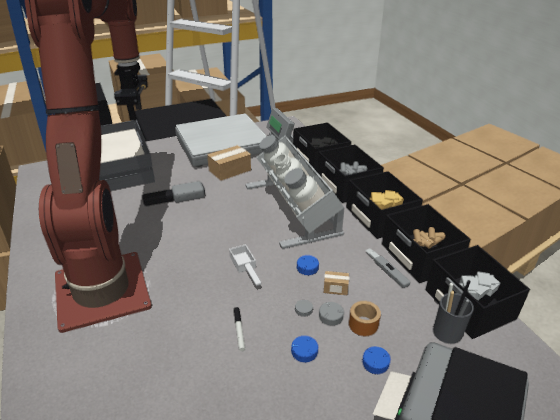

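View pics/wrist0.png

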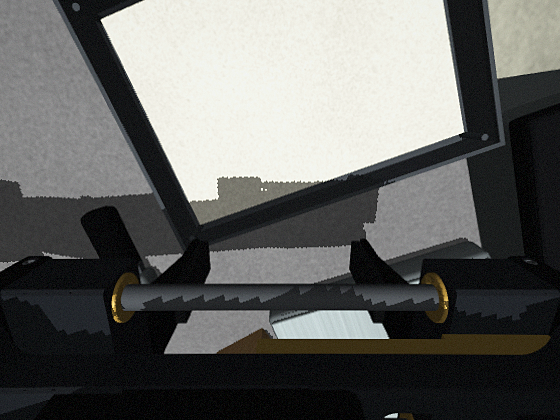

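The scene shows the large grey lid at about (180,210), with the small grey lid at (202,201), the tape roll at (153,217) and the nut box at (196,231) around it. Blue lids are at (128,201), (175,177) and (234,235). The middle jar, near (322,260), looks open. I'll enlarge both areas to confirm.

```bash
python3 - <<'E'
from h import *
import pickle
np.set_printoptions(precision=4,suppress=True)
s=pickle.load(open('scene0.pkl','rb'));e=pickle.load(open('side0.pkl','rb'))
def crop(d,x,y,w,h,k): return cv2.resize(d['pixels'][y:y+h,x:x+w],None,fx=k,fy=k,interpolation=cv2.INTER_CUBIC)
a=crop(s,120,160,130,95,3);b=crop(s,235,210,130,95,3);c=crop(e,285,240,130,95,3);f=crop(e,235,115,130,95,3)
cv2.imwrite('pics/crop0.png',np.vstack([np.hstack([a,b]),np.hstack([c,f])]))
# depth
for nm,d,pts in [('scene',s,[(180,210),(202,201),(153,217),(196,229),(128,201),(175,177),(234,235),(322,248),(283,229),(370,262)]),('side',e,[(331,312),(304,307)])]:
    print(nm);print(np.c_[pts,depthpts(d,pts)])
E
```

```text
scene
[[180.     210.       0.5173  -0.3097   0.0164]
 [202.     201.       0.4681  -0.26     0.0212]
 [153.     217.       0.5581  -0.3819  -0.0002]
 [196.     229.       0.5736  -0.2271   0.0385]
 [128.     201.       0.5428  -0.4692   0.0202]
 [175.     177.       0.413   -0.3776   0.0204]
 [234.     235.       0.5478  -0.1216   0.0248]
 [322.     248.       0.6037   0.1509   0.1982]
 [283.     229.       0.595    0.0467   0.2159]
 [370.     262.       0.6081   0.2708   0.2095]]
side
[[331.     312.       0.514   -0.3179   0.024 ]
 [304.     307.       0.4643  -0.2713   0.0171]]
```

View pics/crop0.png

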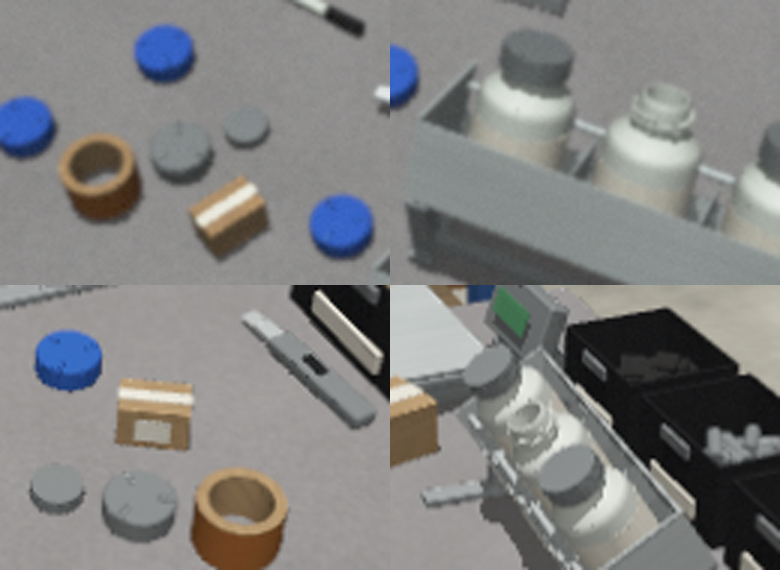

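The lid meant is the grey 60 mm one at scene (180,210): it has three raised bars, a top height of about 24 mm, and sits between the tape roll and the small lid at (202,201). The small lid has no bars and is lower, and the three others are blue. The open jar is the middle one, with its mouth at scene (322,248). First I'll view its neck with the wrist camera on the way.

```bash
cat >> h.py <<'E'
from scipy.spatial.transform import Rotation as Ro, Slerp
def plan(pos,R,n,p0=None,R0=None):
    """print rows from the present pose to pos,R in n equal steps"""
    s=bot.read_state(); p=np.array(s['eef_pos']) if p0 is None else np.array(p0); R0=np.array(s['eef_rot']) if R0 is None else R0
    R0=Ro.from_matrix(R0); R1=Ro.from_matrix(R); rv=(R0.inv()*R1).as_rotvec()
    for i in range(n):
        Ri=R0*Ro.from_rotvec(rv*i/n); off=Ri.inv().apply((np.array(pos)-p)/n)/0.03; t=np.degrees(rv/n)/180
        print(np.round(off,2).tolist(),np.round(t,4).tolist())
    print('turn/row deg',np.degrees(np.linalg.norm(rv))/n,'mm/row',np.linalg.norm(np.array(pos)-p)/n*1e3)
def frame(z,xhint):
    z=np.array(z,float);z/=np.linalg.norm(z);x=np.array(xhint,float);x-=z*(x@z);x/=np.linalg.norm(x)
    return np.c_[x,np.cross(z,x),z]
E
python3 - <<'E'
from h import *
import pickle
np.set_printoptions(precision=4,suppress=True)
d=pickle.load(open('wrist0.pkl','rb'));print(d['hand_eye'])
R=frame([0.24,0,-0.97],[0,1,0]);print(R)
plan([0.615,0.15,0.31],R,20)
E
```

```text
[[ 1.     -0.0001 -0.0001  0.0003]
 [ 0.0001  0.9524  0.305  -0.0843]
 [ 0.0001 -0.305   0.9524 -0.1485]
 [ 0.      0.      0.      1.    ]]
[[ 0.      0.9707  0.2402]
 [ 1.     -0.      0.    ]
 [ 0.      0.2402 -0.9707]]
[-0.5, 0.88, -0.12] [-0.0038, 0.0007, -0.0055]
[-0.51, 0.87, -0.11] [-0.0038, 0.0007, -0.0055]
[-0.53, 0.86, -0.1] [-0.0038, 0.0007, -0.0055]
[-0.54, 0.85, -0.1] [-0.0038, 0.0007, -0.0055]
[-0.56, 0.85, -0.09] [-0.0038, 0.0007, -0.0055]
[-0.57, 0.84, -0.08] [-0.0038, 0.0007, -0.0055]
[-0.58, 0.83, -0.07] [-0.0038, 0.0007, -0.0055]
[-0.6, 0.82, -0.06] [-0.0038, 0.0007, -0.0055]
[-0.61, 0.81, -0.05] [-0.0038, 0.0007, -0.0055]
[-0.63, 0.8, -0.04] [-0.0038, 0.0007, -0.0055]
[-0.64, 0.79, -0.03] [-0.0038, 0.0007, -0.0055]
[-0.65, 0.78, -0.03] [-0.0038, 0.0007, -0.0055]
[-0.67, 0.77, -0.02] [-0.0038, 0.0007, -0.0055]
[-0.68, 0.75, -0.01] [-0.0038, 0.0007, -0.0055]
[-0.69, 0.74, -0.0] [-0.0038, 0.0007, -0.0055]
[-0.71, 0.73, 0.0] [-0.0038, 0.0007, -0.0055]
[-0.72, 0.72, 0.01] [-0.0038, 0.0007, -0.0055]
[-0.73, 0.7, 0.02] [-0.0038, 0.0007, -0.0055]
[-0.74, 0.69, 0.02] [-0.0038, 0.0007, -0.0055]
[-0.76, 0.68, 0.03] [-0.0038, 0.0007, -0.0055]
turn/row deg 1.2178267018389728 mm/row 30.466971185159565
```

Request:
apply_moves([
  {"offset": [-0.4,0.7,-0.6],"turn": [-0.004,0.001,-0.006],"fingers": 1},
  {"offset": [-0.5,0.9,-0.5],"turn": [-0.004,0.001,-0.006],"fingers": 1},
  {"offset": [-0.55,0.9,-0.3],"turn": [-0.004,0.001,-0.006],"fingers": 1},
  {"offset": [-0.55,0.9,-0.1],"turn": [-0.004,0.001,-0.006],"fingers": 1},
  {"offset": [-0.55,0.9,-0.1],"turn": [-0.004,0.001,-0.006],"fingers": 1},
  {"offset": [-0.55,0.9,-0.1],"turn": [-0.004,0.001,-0.006],"fingers": 1},
  {"offset": [-0.6,0.85,-0.1],"turn": [-0.004,0.001,-0.006],"fingers": 1},
  {"offset": [-0.6,0.85,-0.05],"turn": [-0.004,0.001,-0.006],"fingers": 1},
  {"offset": [-0.6,0.85,-0.05],"turn": [-0.004,0.001,-0.006],"fingers": 1},
  {"offset": [-0.6,0.85,-0.05],"turn": [-0.004,0.001,-0.006],"fingers": 1},
])

```text
clock: 1.15
eef_pos: [0.4303, 0.3787, 0.3062]
eef_rot: [[0.143, 0.981, 0.129], [0.99, -0.144, -0.007], [0.011, 0.128, -0.992]]
force: [1.2, -0.2, 1.2]
opening: 0.996
```

```bash
python3 - <<'E'
from h import *
np.set_printoptions(precision=4,suppress=True)
s=bot.read_state();print(s['eef_pos'],s['joints'],s['eef_rot'])
R=frame([0.24,0,-0.97],[0,1,0])
plan([0.615,0.15,0.31],R,10)
E
```

```text
[0.4303 0.3787 0.3062] [-59.7768   4.5975  11.0418  93.7065   5.0739  77.2707  31.991 ] [[ 0.1433  0.9813  0.1285]
 [ 0.9896 -0.1435 -0.0074]
 [ 0.0112  0.1282 -0.9917]]
[-0.67, 0.72, 0.07] [-0.0036, 0.0005, -0.0046]
[-0.68, 0.7, 0.08] [-0.0036, 0.0005, -0.0046]
[-0.69, 0.69, 0.09] [-0.0036, 0.0005, -0.0046]
[-0.7, 0.68, 0.09] [-0.0036, 0.0005, -0.0046]
[-0.71, 0.67, 0.1] [-0.0036, 0.0005, -0.0046]
[-0.72, 0.66, 0.11] [-0.0036, 0.0005, -0.0046]
[-0.73, 0.65, 0.11] [-0.0036, 0.0005, -0.0046]
[-0.74, 0.64, 0.12] [-0.0036, 0.0005, -0.0046]
[-0.74, 0.63, 0.12] [-0.0036, 0.0005, -0.0046]
[-0.75, 0.61, 0.13] [-0.0036, 0.0005, -0.0046]
turn/row deg 1.0499650108173544 mm/row 29.397149733647826
```

Request:
apply_moves([
  {"offset": [-0.7,0.75,0.05],"turn": [-0.004,0,-0.005],"fingers": 1},
  {"offset": [-0.7,0.75,0.05],"turn": [-0.004,0,-0.005],"fingers": 1},
  {"offset": [-0.72,0.72,0.1],"turn": [-0.004,0,-0.005],"fingers": 1},
  {"offset": [-0.72,0.72,0.1],"turn": [-0.004,0,-0.005],"fingers": 1},
  {"offset": [-0.75,0.7,0.1],"turn": [-0.004,0,-0.005],"fingers": 1},
  {"offset": [-0.75,0.7,0.1],"turn": [-0.004,0,-0.005],"fingers": 1},
  {"offset": [-0.75,0.67,0.12],"turn": [-0.004,0,-0.005],"fingers": 1},
  {"offset": [-0.75,0.67,0.12],"turn": [-0.004,0,-0.005],"fingers": 1},
  {"offset": [-0.75,0.6,0.12],"turn": [-0.004,0,-0.005],"fingers": 1},
  {"offset": [-0.7,0.5,0.1],"turn": [-0.003,0,-0.004],"fingers": 1},
])

```text
clock: 2.15
eef_pos: [0.6258, 0.133, 0.3146]
eef_rot: [[-0.013, 0.968, 0.251], [1.0, 0.018, -0.017], [-0.021, 0.251, -0.968]]
force: [0.8, -0.1, 0.5]
opening: 1.005
```

```bash
python3 - <<'E'
from h import *
import pickle
np.set_printoptions(precision=4,suppress=True)
s=bot.read_state();print(s['clock'],s['eef_pos'],s['joints'],s['qd'])
d=snap('wrist','wrist1.png'); pickle.dump(d,open('wrist1.pkl','wb'))
s=bot.read_state();print(s['eef_pos'],s['joints'],s['eef_rot'])
E
```

```text
2.15 [0.6258 0.133  0.3146] [-41.9206   6.0183  24.9713  92.725    2.9164  68.2106  72.7713] [17.7457  7.9024 11.6947 -7.3948 -9.8735 -7.3135 38.0056]
[0.6277 0.128  0.315 ] [-41.7291   6.0606  25.2605  92.6789   2.9471  68.1485  73.0046] [[-0.0089  0.9674  0.253 ]
 [ 0.9997  0.0144 -0.02  ]
 [-0.0229  0.2528 -0.9672]]
```

View pics/wrist1.png

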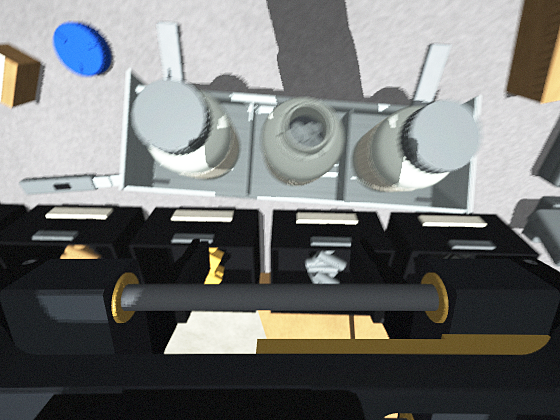

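```bash
python3 - <<'E'
from h import *
import pickle
np.set_printoptions(precision=4,suppress=True)
d=pickle.load(open('wrist1.pkl','rb'))
c=cv2.resize(d['pixels'][80:200,235:375],None,fx=5,fy=5,interpolation=cv2.INTER_CUBIC)
cv2.imwrite('pics/c1.png',c)
P=cloud(d); 
for uv in [(165,115),(445,135),(305,125),(303,100),(328,125),(282,125)]: print(uv,P[uv[1],uv[0]],d['z_map'][uv[1],uv[0]])
# plane fits of closed lids' tops
for c in [(165,110),(447,132)]:
    m=P[c[1]-15:c[1]+15,c[0]-15:c[0]+15].reshape(-1,3); m=m[np.isfinite(m).all(1)]
    mu=m.mean(0);u,sv,v=np.linalg.svd(m-mu);n=v[2]*np.sign(v[2][2]);print(mu,n,np.degrees(np.arccos(n[2])),np.degrees(np.arctan2(n[1],n[0])),sv[2]/len(m)**.5)
E
```

```text
(165, 115) [0.5739 0.0366 0.1981] 0.23877609
(445, 135) [0.5861 0.2677 0.1979] 0.24297772
(305, 125) [0.5942 0.1547 0.1505] 0.28863165
(303, 100) [0.5661 0.1502 0.1703] 0.2569023
(328, 125) [0.5843 0.1726 0.1817] 0.25672713
(282, 125) [0.5858 0.1321 0.1794] 0.25991026
[0.5698 0.0366 0.197 ] [-0.7435 -0.6313  0.2207] 77.24886776750056 -139.66375035509233 0.005995463422744828
[0.5829 0.2676 0.1986] [-0.5932  0.7554  0.2783] 73.84326262491369 128.14184045530584 0.005942560875301735
```

View pics/c1.png

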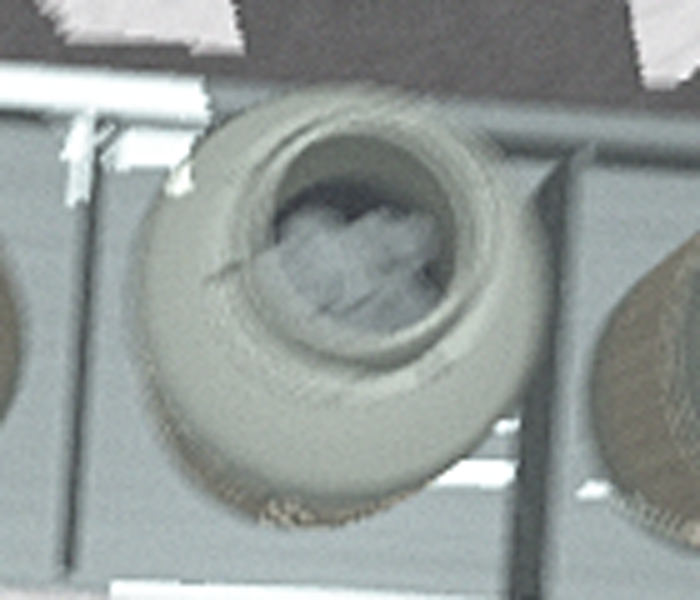

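```bash
python3 - <<'E'
from h import *
np.set_printoptions(precision=4,suppress=True)
y=np.array([0.052,0.9986,0]);x=np.array([0.9986,-0.052,0]);t=np.radians(25)
R=frame(np.sin(t)*x-[0,0,np.cos(t)],y)
plan([0.631,0.153,0.242],R,6)
E
```

```text
[0.15, -0.08, 0.39] [-0.0095, 0.0, 0.0035]
[0.15, -0.1, 0.39] [-0.0095, 0.0, 0.0035]
[0.15, -0.11, 0.39] [-0.0095, 0.0, 0.0035]
[0.14, -0.12, 0.38] [-0.0095, 0.0, 0.0035]
[0.14, -0.14, 0.38] [-0.0095, 0.0, 0.0035]
[0.14, -0.15, 0.38] [-0.0095, 0.0, 0.0035]
turn/row deg 1.827266914565034 mm/row 12.867702158000293
```

Request:
apply_moves([
  {"offset": [0.15,-0.1,0.4],"turn": [-0.01,0,0.0035],"fingers": 1},
  {"offset": [0.15,-0.1,0.4],"turn": [-0.01,0,0.0035],"fingers": 1},
  {"offset": [0.15,-0.11,0.4],"turn": [-0.01,0,0.0035],"fingers": 1},
  {"offset": [0.15,-0.12,0.4],"turn": [-0.01,0,0.0035],"fingers": 1},
  {"offset": [0.15,-0.14,0.4],"turn": [-0.01,0,0.0035],"fingers": 1},
  {"offset": [0.15,-0.15,0.4],"turn": [-0.01,0,0.0035],"fingers": 1},
  {"offset": [0,0,0],"turn": [0,0,0],"fingers": 1},
  {"offset": [0,0,0],"turn": [0,0,0],"fingers": 1},
  {"offset": [0,0,0],"turn": [0,0,0],"fingers": 1},
  {"offset": [0,0,0],"turn": [0,0,0],"fingers": 1},
])

```text
clock: 3.2
eef_pos: [0.6322, 0.1507, 0.2373]
eef_rot: [[0.061, 0.899, 0.434], [0.998, -0.055, -0.026], [0.0, 0.435, -0.901]]
force: [-0.2, -0.5, -0.2]
opening: 0.999
```

```bash
python3 - <<'E'
from h import *
import pickle
np.set_printoptions(precision=4,suppress=True)
d=snap('wrist','wrist2.png'); pickle.dump(d,open('wrist2.pkl','wb'))
s=d['state'];print(s['clock'],s['eef_pos'],s['joints'],s['qd'])
c=proj(d,[[0.582,.152,.194]])[0].astype(int);print(c)
x0,y0=c[0]-70,c[1]-60
cv2.imwrite('pics/c2.png',cv2.resize(d['pixels'][y0:y0+120,x0:x0+140],None,fx=5,fy=5,interpolation=cv2.INTER_CUBIC))
print(x0,y0)
z=d['z_map'][y0:y0+120,x0:x0+140]; zz=np.clip((z-0.14)/(0.24-0.14),0,1)*255
cv2.imwrite('pics/z2.png',cv2.applyColorMap(cv2.resize(zz.astype(np.uint8),None,fx=5,fy=5,interpolation=0),cv2.COLORMAP_JET))
E
```

```text
3.2 [0.6322 0.1507 0.2373] [-45.6257   2.7797  22.9036 107.7336  13.7824  47.2141  56.1396] [ 0.1852 -0.0236  0.1481 -0.7608 -0.3806  0.6163  0.5272]
[275 148]
205 88
```

View pics/c2.png

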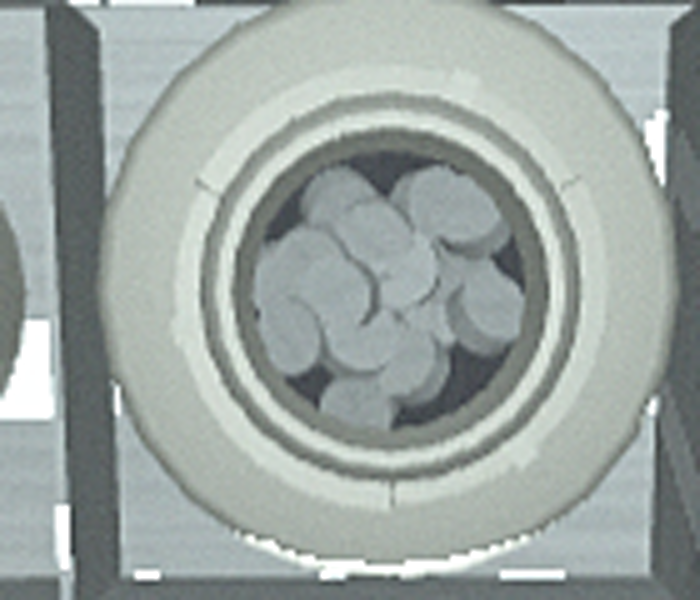

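View pics/z2.png

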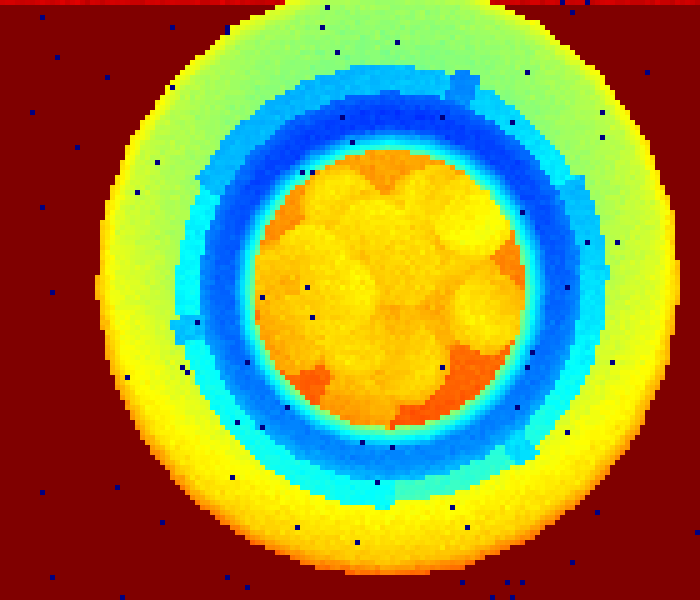

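The wrist view (c2) shows the open neck centred at wrist pixel (283,145). The three thread starts appear as thin steps at crop (205,185), (572,182) and (392,490). The ribs show as bumps at (462,85), (522,450) and (185,330). Each rib is about 80° clockwise of a start, as the description says.

```bash
python3 - <<'E'
from h import *
import pickle
np.set_printoptions(precision=4,suppress=True)
d=pickle.load(open('wrist2.pkl','rb'))
full=lambda c: np.array(c)/5.0+[205,88]-0.4
ctr=full((391,287)); o,r=rays(d,ctr); r=r[0]/np.linalg.norm(r[0]); print('cam',o,'ray',r,'lean',np.degrees(np.arccos(-r[2])),'yaw',np.degrees(np.arctan2(r[1],r[0])))
P=cloud(d); 
# depth-based: points on rim/neck/shoulder
def ring(r0,r1):
    v,u=np.mgrid[0:420,0:560]; rr=np.hypot(u-ctr[0],v-ctr[1]); m=(rr>r0)&(rr<r1)&(d['z_map']>0.1); return P[m]
for r0,r1 in [(29.5,32),(33,35.5),(46,54),(28,29)]:
    q=ring(r0,r1); mu=np.median(q,0)
    for _ in range(3):
        _,sv,v=np.linalg.svd(q-q.mean(0)); n=v[2]*np.sign(v[2][2]); e=(q-q.mean(0))@n; q=q[abs(e)<2.5*e.std()]
    print(r0,q.mean(0),n,np.degrees(np.arccos(n[2])),'yaw',np.degrees(np.arctan2(-n[1],-n[0])),e.std(),len(q), 'dist from cam',-(q.mean(0)-o)@n)
# outer circle of jar
yaw=np.radians(-3);t=np.radians(32)
for yawd in (-3,-2):
  yaw=np.radians(yawd); X=np.array([np.cos(yaw),np.sin(yaw),0]); a=-np.sin(t)*X+[0,0,np.cos(t)]
  print(a)
E
```

```text
cam [0.4923 0.1595 0.3344] ray [ 0.5281 -0.0209 -0.8489] lean 31.906214606292668 yaw -2.2708096497975827
29.5 [0.5838 0.1556 0.1876] [-0.4659 -0.0539  0.8832] 27.970017457740425 yaw 6.5934767075885095 0.004223434511565933 467 dist from cam 0.17203977558528136
33 [0.5802 0.1556 0.1938] [-0.5256  0.0337  0.8501] 31.780366144917572 yaw -3.672346470222443 0.0005942677786229675 528 dist from cam 0.16581555072183243
46 [0.5998 0.1553 0.1627] [-0.5181  0.0351  0.8546] 31.282661977528832 yaw -3.873302457124301 0.0011205062951439386 2477 dist from cam 0.20258395555511272
28 [0.5909 0.1547 0.1759] [-0.4524 -0.1108  0.8849] 27.759330166118907 yaw 13.765078863615027 0.002472858095335737 176 dist from cam 0.1843323654831402
[-0.5292  0.0277  0.848 ]
[-0.5296  0.0185  0.848 ]
```

```bash
cat >> h.py <<'E'
yaw=np.radians(-3);RX=np.array([np.cos(yaw),np.sin(yaw),0]);RY=np.array([-np.sin(yaw),np.cos(yaw),0])
A=-np.sin(np.radians(32))*RX+np.array([0,0,np.cos(np.radians(32))])
U2=RY.copy();U1=np.cross(U2,A)   # U1 x U2 = A ; U1 points to rack back/up
NECK=np.array([0.580,0.156,0.194])
E
python3 - <<'E'
from h import *
import pickle
np.set_printoptions(precision=4,suppress=True)
print(U1,U2,A)
d=pickle.load(open('wrist2.pkl','rb'))
full=lambda c: np.array(c)/5.0+[205,88]-0.4
def inpl(uv,h):
    o,r=rays(d,uv);r=r[0]; t=((NECK-h*A-o)@A)/(r@A); p=o+r*t-NECK; x,y=p@U1,p@U2; return np.hypot(x,y)*1e3,np.degrees(np.arctan2(y,x))
for n,c,h in [('s',(205,185),.011),('s',(572,182),.011),('s',(392,490),.011),('r',(462,85),.0085),('r',(185,330),.0085),('r',(522,450),.0085)]:
    R_,th=inpl(full(c),h); print(n,R_,th,(th+(80 if n=='r' else 0))%120)
# cross-check rim centre with fixed cams
s=pickle.load(open('scene0.pkl','rb'));e=pickle.load(open('side0.pkl','rb'))
for n,dd in (('scene',s),('side',e)):
    im=dd['pixels'].copy()
    th=np.linspace(0,2*np.pi,60)
    k=6; c=proj(dd,NECK)[0]; x0,y0=(c-[32,24]).astype(int); x0=max(x0,0)
    im=cv2.resize(im[y0:y0+48,x0:x0+64],None,fx=k,fy=k,interpolation=cv2.INTER_CUBIC)
    for rad,h in ((.0195,0),(.026,.013),(.042,.036)):
        q=proj(dd,NECK-h*A+rad*(np.outer(np.cos(th),U1)+np.outer(np.sin(th),U2)))
        for p in q: cv2.circle(im,tuple(int(v) for v in ((p-[x0,y0]+.5)*k)),1,(0,0,255),-1)
    cv2.imwrite(f'pics/n_{n}.png',im)
a=cv2.imread('pics/n_scene.png');b=cv2.imread('pics/n_side.png');cv2.imwrite('pics/n.png',np.hstack([a,b]))
E
```

```text
[ 0.8469 -0.0444  0.5299] [0.0523 0.9986 0.    ] [-0.5292  0.0277  0.848 ]
s 24.79246347327392 -119.35048066675287 0.6495193332471274
s 24.532926511458484 119.65856616341725 119.65856616341725
s 23.946626196112767 0.21256206790074267 0.21256206790074267
r 24.17985059373173 159.96957932945045 119.96957932945045
r 24.605327838390014 -79.53223134883547 0.46776865116453337
r 24.537239309950536 39.607045596119725 119.60704559611972
```

View pics/n.png

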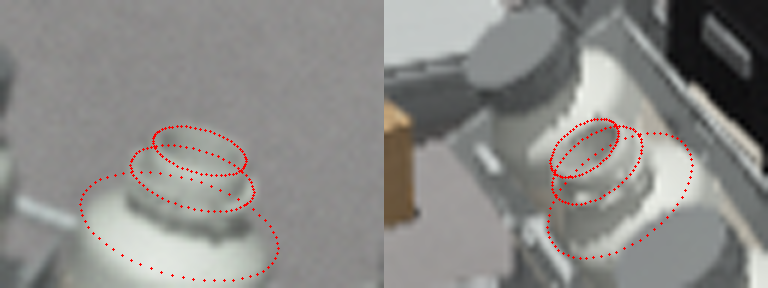

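Neck geometry agrees with the description: rim centre at about (0.580, 0.156, 0.194), lean 32°, and thread starts at 0 and ±120° about the neck's up-slope direction, with radii of 24–25 mm. Next is the lid.

```bash
python3 - <<'E'
from h import *
np.set_printoptions(precision=4,suppress=True)
a=np.radians(40);R=frame([0,0,-1],[np.cos(a),np.sin(a),0])
s=bot.read_state()
p1=np.array([0.60,-0.06,0.30])
R0=np.array(s['eef_rot'])
rv=(Ro.from_matrix(R0).inv()*Ro.from_matrix(R)).as_rotvec()
Rm=(Ro.from_matrix(R0)*Ro.from_rotvec(rv/2)).as_matrix()
plan([0.632,0.13,0.28],R0,2)
plan(p1,Rm,8,p0=[0.632,0.13,0.28],R0=R0)
plan([0.565,-0.375,0.13],R,11,p0=p1,R0=Rm)
E
```

```text
[-0.34, 0.32, -0.63] [0.0, 0.0, 0.0]
[-0.34, 0.32, -0.63] [0.0, 0.0, 0.0]
turn/row deg 0.0 mm/row 23.679892504408787
[-0.8, -0.04, -0.11] [0.0084, -0.0036, 0.0159]
[-0.8, -0.0, -0.1] [0.0084, -0.0036, 0.0159]
[-0.8, 0.03, -0.09] [0.0084, -0.0036, 0.0159]
[-0.8, 0.07, -0.09] [0.0084, -0.0036, 0.0159]
[-0.8, 0.11, -0.08] [0.0084, -0.0036, 0.0159]
[-0.79, 0.15, -0.07] [0.0084, -0.0036, 0.0159]
[-0.78, 0.18, -0.07] [0.0084, -0.0036, 0.0159]
[-0.77, 0.22, -0.07] [0.0084, -0.0036, 0.0159]
turn/row deg 3.2997296932069093 mm/row 24.213890641530536
[-0.92, 0.22, 0.54] [0.0061, -0.0026, 0.0115]
[-0.91, 0.26, 0.54] [0.0061, -0.0026, 0.0115]
[-0.9, 0.31, 0.54] [0.0061, -0.0026, 0.0115]
[-0.88, 0.35, 0.54] [0.0061, -0.0026, 0.0115]
[-0.86, 0.39, 0.54] [0.0061, -0.0026, 0.0115]
[-0.84, 0.43, 0.54] [0.0061, -0.0026, 0.0115]
[-0.82, 0.47, 0.54] [0.0061, -0.0026, 0.0115]
[-0.8, 0.51, 0.54] [0.0061, -0.0026, 0.0115]
[-0.77, 0.55, 0.53] [0.0061, -0.0026, 0.0115]
[-0.75, 0.59, 0.53] [0.0061, -0.0026, 0.0115]
[-0.72, 0.63, 0.52] [0.0061, -0.0026, 0.0115]
turn/row deg 2.39980341324139 mm/row 32.69569183337172
```

Request:
apply_moves([
  {"offset": [-0.34,0.32,-0.65],"turn": [0,0,0],"fingers": 1},
  {"offset": [-0.34,0.32,-0.65],"turn": [0,0,0],"fingers": 1},
  {"offset": [-0.8,0,-0.1],"turn": [0.0085,-0.0035,0.016],"fingers": 1},
  {"offset": [-0.8,0,-0.1],"turn": [0.0085,-0.0035,0.016],"fingers": 1},
  {"offset": [-0.8,0.03,-0.1],"turn": [0.0085,-0.0035,0.016],"fingers": 1},
  {"offset": [-0.8,0.07,-0.1],"turn": [0.0085,-0.0035,0.016],"fingers": 1},
  {"offset": [-0.8,0.1,-0.1],"turn": [0.0085,-0.0035,0.016],"fingers": 1},
  {"offset": [-0.8,0.15,-0.05],"turn": [0.0085,-0.0035,0.016],"fingers": 1},
  {"offset": [-0.8,0.2,-0.05],"turn": [0.0085,-0.0035,0.016],"fingers": 1},
  {"offset": [-0.8,0.2,0],"turn": [0.0085,-0.0035,0.016],"fingers": 1},
])

```text
clock: 4.25
eef_pos: [0.6002, -0.0663, 0.3068]
eef_rot: [[0.46, 0.861, 0.218], [0.886, -0.46, -0.05], [0.057, 0.216, -0.975]]
force: [1.1, -0.0, -0.4]
opening: 0.997
```

```bash
python3 - <<'E'
from h import *
np.set_printoptions(precision=4,suppress=True)
a=np.radians(40);R=frame([0,0,-1],[np.cos(a),np.sin(a),0])
s=bot.read_state();print(s['eef_pos'],s['joints'])
plan([0.565,-0.375,0.13],R,12)
E
```

```text
[ 0.6002 -0.0663  0.3068] [-33.5671   2.0617  35.3921  97.3176   1.3979  68.355   63.5377]
[-0.83, 0.2, 0.5] [0.0054, -0.0026, 0.0102]
[-0.82, 0.24, 0.5] [0.0054, -0.0026, 0.0102]
[-0.81, 0.27, 0.51] [0.0054, -0.0026, 0.0102]
[-0.8, 0.31, 0.51] [0.0054, -0.0026, 0.0102]
[-0.78, 0.34, 0.51] [0.0054, -0.0026, 0.0102]
[-0.77, 0.38, 0.51] [0.0054, -0.0026, 0.0102]
[-0.75, 0.41, 0.51] [0.0054, -0.0026, 0.0102]
[-0.73, 0.44, 0.51] [0.0054, -0.0026, 0.0102]
[-0.71, 0.47, 0.51] [0.0054, -0.0026, 0.0102]
[-0.69, 0.5, 0.5] [0.0054, -0.0026, 0.0102]
[-0.67, 0.54, 0.5] [0.0054, -0.0026, 0.0102]
[-0.65, 0.57, 0.5] [0.0054, -0.0026, 0.0102]
turn/row deg 2.138498686450402 mm/row 29.791058600851965
```

Request:
apply_moves([
  {"offset": [-0.9,0.2,0.45],"turn": [0.006,-0.003,0.011],"fingers": 1},
  {"offset": [-0.9,0.25,0.5],"turn": [0.006,-0.003,0.011],"fingers": 1},
  {"offset": [-0.9,0.3,0.55],"turn": [0.006,-0.003,0.011],"fingers": 1},
  {"offset": [-0.9,0.35,0.55],"turn": [0.006,-0.003,0.011],"fingers": 1},
  {"offset": [-0.9,0.4,0.55],"turn": [0.006,-0.003,0.011],"fingers": 1},
  {"offset": [-0.9,0.4,0.55],"turn": [0.006,-0.003,0.011],"fingers": 1},
  {"offset": [-0.85,0.45,0.55],"turn": [0.006,-0.003,0.011],"fingers": 1},
  {"offset": [-0.8,0.5,0.55],"turn": [0.006,-0.003,0.011],"fingers": 1},
  {"offset": [-0.8,0.5,0.55],"turn": [0.006,-0.003,0.011],"fingers": 1},
  {"offset": [-0.8,0.55,0.55],"turn": [0.006,-0.003,0.011],"fingers": 1},
])

```text
clock: 5.25
eef_pos: [0.5606, -0.364, 0.1533]
eef_rot: [[0.746, 0.666, 0.022], [0.666, -0.746, -0.005], [0.013, 0.018, -1.0]]
force: [-0.3, 0.2, 0.1]
opening: 0.997
```

```bash
python3 - <<'E'
from h import *
np.set_printoptions(precision=4,suppress=True)
a=np.radians(40);R=frame([0,0,-1],[np.cos(a),np.sin(a),0])
s=bot.read_state();print(s['eef_pos'],s['joints'])
plan([0.565,-0.375,0.13],R,3)
E
```

```text
[ 0.5606 -0.364   0.1533] [ -2.8855  28.6116  44.3392  89.8991 -21.6032  68.9721  87.1542]
[-0.05, 0.12, 0.26] [0.0019, -0.0014, 0.0032]
[-0.05, 0.12, 0.26] [0.0019, -0.0014, 0.0032]
[-0.04, 0.12, 0.26] [0.0019, -0.0014, 0.0032]
turn/row deg 0.7268893834368906 mm/row 8.707837439735519
```

Request:
apply_moves([
  {"offset": [0,0.1,0.2],"turn": [0.002,-0.0015,0.003],"fingers": 1},
  {"offset": [0,0.1,0.2],"turn": [0.002,-0.0015,0.003],"fingers": 1},
  {"offset": [0,0.1,0.2],"turn": [0.002,-0.0015,0.003],"fingers": 1},
  {"offset": [0,0,0.1],"turn": [0,0,0],"fingers": 1},
  {"offset": [0,0,0],"turn": [0,0,0],"fingers": 0.9},
  {"offset": [0,0,0],"turn": [0,0,0],"fingers": 0.9},
  {"offset": [0,0,0],"turn": [0,0,0],"fingers": 0.9},
  {"offset": [0,0,0],"turn": [0,0,0],"fingers": 0.9},
  {"offset": [0,0,0],"turn": [0,0,0],"fingers": 0.9},
  {"offset": [0,0,0],"turn": [0,0,0],"fingers": 0.9},
])

```text
clock: 6.25
eef_pos: [0.5677, -0.3726, 0.1321]
eef_rot: [[0.765, 0.644, -0.001], [0.644, -0.765, -0.001], [-0.001, -0.0, -1.0]]
force: [-0.6, -0.8, 0.3]
opening: 0.901
```

```bash
python3 - <<'E'
from h import *
import pickle
np.set_printoptions(precision=4,suppress=True)
d=snap('wrist','wrist3.png'); pickle.dump(d,open('wrist3.pkl','wb'))
s=d['state'];print(s['clock'],s['eef_pos'],s['joints'],s['opening']);print(s['eef_rot'])
print(proj(d,[[0.515,-0.313,.024]]))
E
```

```text
6.25 [ 0.5677 -0.3726  0.1321] [ -1.3808  31.9877  43.7555  88.1956 -22.9922  69.1872  86.341 ] 0.9013591847009101
[[ 0.7654  0.6435 -0.0013]
 [ 0.6435 -0.7654 -0.0007]
 [-0.0014 -0.0004 -1.    ]]
[[276.9601 117.6449]]
```

View pics/wrist3.png

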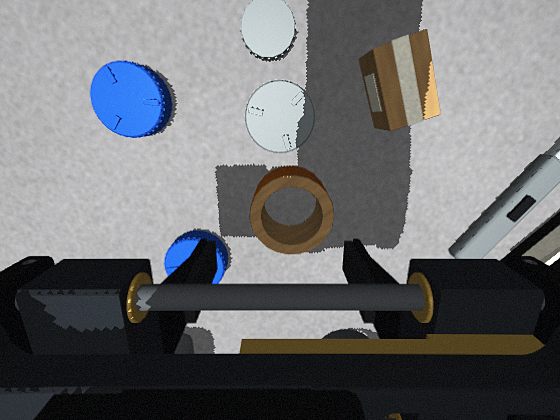

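The wrist view shows the grey lid at (279,117) with its three bars near (255,111), (299,99) and (287,141). The small lid is at (268,27), the tape roll at (291,210), the nut box at about (400,78), and blue lids are at left. I'll confirm with an enlarged crop and measure.

```bash
python3 - <<'E'
from h import *
import pickle
np.set_printoptions(precision=4,suppress=True)
d=pickle.load(open('wrist3.pkl','rb'))
P=cloud(d); z=P[...,2]; ok=d['z_map']>0.1
print('bench z',np.median(z[60:110,200:235]), 'lid z',np.median(z[110:125,272:286]))
v,u=np.mgrid[0:420,0:560]
m=((z>0.018)&(z<0.032)&ok&(np.hypot(u-279,v-117)<45)).astype(np.uint8)
m=cv2.morphologyEx(m,cv2.MORPH_CLOSE,np.ones((3,3)))
c=max(cv2.findContours(m,0,2)[0],key=cv2.contourArea); el=cv2.fitEllipse(c); print(el)
hull=onz(d,c[:,0].astype(float),0.024); (x,y),r=cv2.minEnclosingCircle((hull[:,:2]*1e3).astype(np.float32)); print('enclosing',x,y,r)
A_=np.c_[2*hull[:,:2],np.ones(len(hull))]; sol=np.linalg.lstsq(A_,(hull[:,:2]**2).sum(1),rcond=None)[0]; print('fit circle',sol[:2],np.sqrt(sol[2]+sol[:2]@sol[:2]))
# others: clouds above bench
for nm,(uu,vv,rr) in {'small':(268,27,38),'tape':(291,210,50),'box':(400,78,65)}.items():
    mm=(z>0.01)&ok&(np.hypot(u-uu,v-vv)<rr)&(z<0.06)
    q=P[mm]; T=(q-np.array([0.515,-0.313,0]))@np.array(d['state']['eef_rot']); print(nm,'zmax',np.percentile(q[:,2],95),'tool xy range rel lid',np.percentile(T[:,:2],[1,99],axis=0).round(3).tolist())
im=cv2.resize(d['pixels'][70:165,220:345],None,fx=6,fy=6,interpolation=cv2.INTER_CUBIC)
cv2.imwrite('pics/c3.png',im)
E
```

```text
bench z 0.0002626360171745501 lid z 0.023694073908140267
((279.45086669921875, 115.68323516845703), (70.0894775390625, 72.76832580566406), 0.5118030309677124)
enclosing 516.3002319335938 -311.2799377441406 30.05936622619629
fit circle [ 0.5163 -0.3113] 0.029375741843210155
small zmax 0.016589038551208836 tool xy range rel lid [[-0.028, -0.087], [0.013, -0.048]]
tape zmax 0.04903070092577394 tool xy range rel lid [[-0.022, 0.044], [0.046, 0.112]]
box zmax 0.04354759025026077 tool xy range rel lid [[0.07, -0.058], [0.123, 0.007]]
```

View pics/c3.png

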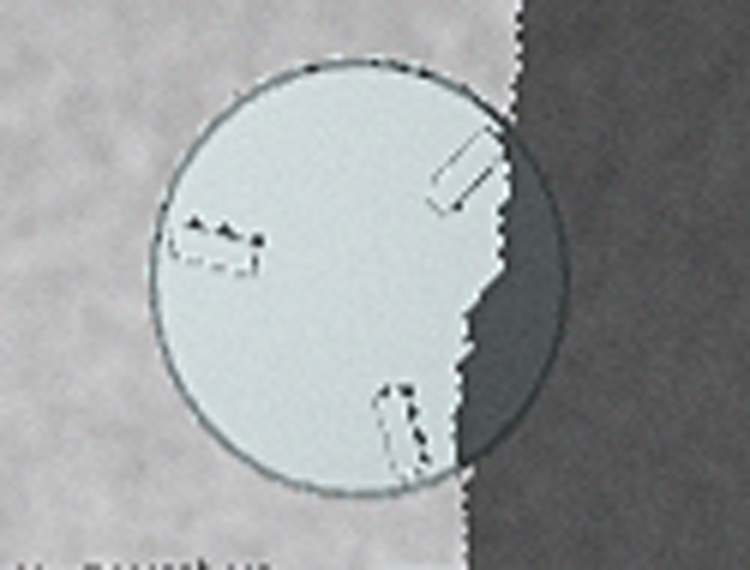

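The crop confirms it: grey, 60 mm across, three raised bars, top at z = 24 mm, so this is the large lid. Clearances at this jaw direction: tape roll and small lid at least 44 mm to the sides, nut box 68 mm ahead of the jaw. The grasp is clear.

```bash
python3 - <<'E'
from h import *
import pickle
np.set_printoptions(precision=4,suppress=True)
d=pickle.load(open('wrist3.pkl','rb'));R=np.array(d['state']['eef_rot'])
c=np.array([0.5163,-0.3113,0.0245])
for b in [(213,248),(467,170),(402,432)]:
    p=onz(d,np.array(b)/6.0+[220,70]-0.42,0.0245)[0]; q=(p-c)@R   # tool coords
    az=np.degrees(np.arctan2(p[1]-c[1],p[0]-c[0])); ax=np.degrees(np.arctan2(R[1,0],R[0,0]))
    print(np.hypot(*q[:2]),'az',az,'beta',(az-ax)%360,(az-ax)%120)
E
```

```text
0.020941112882845756 az -153.53006459638078 beta 166.4162236673069 46.416223667306895
0.02115793437668519 az 85.56695163730151 beta 45.51323990098919 45.51323990098919
0.021118394433936732 az -32.99077423764475 beta 286.9555140260429 46.95551402604292
```

Request:
apply_moves([
  {"offset": [0,-0.6,0],"turn": [0,0,0],"fingers": 0.9},
  {"offset": [0,-0.7,0.1],"turn": [0,0,0],"fingers": 0.9},
  {"offset": [0,-0.7,0.3],"turn": [0,0,0],"fingers": 0.9},
  {"offset": [0,-0.5,0.4],"turn": [0,0,0],"fingers": 0.9},
  {"offset": [0,-0.2,0.3],"turn": [0,0,0],"fingers": 0.9},
  {"offset": [0,0,0.3],"turn": [0,0,0],"fingers": 0.9},
  {"offset": [0,0,0.3],"turn": [0,0,0],"fingers": 0.9},
  {"offset": [0,0,0.2],"turn": [0,0,0],"fingers": 0.9},
  {"offset": [0,0,0],"turn": [0,0,0],"fingers": 0.9},
  {"offset": [0,0,0],"turn": [0,0,0],"fingers": 0.9},
])

```text
clock: 7.3
eef_pos: [0.515, -0.3121, 0.0728]
eef_rot: [[0.767, 0.642, 0.001], [0.642, -0.767, -0.004], [-0.002, 0.003, -1.0]]
force: [0.7, -0.3, 0.1]
opening: 0.897
```

```bash
python3 - <<'E'
from h import *
np.set_printoptions(precision=4,suppress=True)
s=bot.read_state();R=np.array(s['eef_rot']);print(s['eef_pos'],R)
print('units',(np.array([0.5163,-0.3113,0.0175])-s['eef_pos'])@R/0.03)
rv=(Ro.from_matrix(R).inv()*Ro.from_matrix(frame([0,0,-1],R[:,0]))).as_rotvec();print(np.degrees(rv)/180)
E
```

```text
[ 0.515  -0.3121  0.0728] [[ 0.7668  0.6419  0.0007]
 [ 0.6419 -0.7668 -0.0038]
 [-0.0019  0.0033 -1.    ]]
units [0.0526 0.0002 1.8419]
[0.0011 0.0006 0.    ]
```

Request:
apply_moves([
  {"offset": [0.05,0,0.4],"turn": [0.001,0,0],"fingers": 0.9},
  {"offset": [0,0,0.4],"turn": [0,0,0],"fingers": 0.9},
  {"offset": [0,0,0.4],"turn": [0,0,0],"fingers": 0.9},
  {"offset": [0,0,0.3],"turn": [0,0,0],"fingers": 0.9},
  {"offset": [0,0,0.25],"turn": [0,0,0],"fingers": 0.9},
  {"offset": [0,0,0.1],"turn": [0,0,0],"fingers": 0.9},
  {"offset": [0,0,0],"turn": [0,0,0],"fingers": 0.9},
  {"offset": [0,0,0],"turn": [0,0,0],"fingers": 0.9},
  {"offset": [0,0,0],"turn": [0,0,0],"fingers": 0.9},
  {"offset": [0,0,0],"turn": [0,0,0],"fingers": 0.9},
])

```text
clock: 8.3
eef_pos: [0.5169, -0.3121, 0.0146]
eef_rot: [[0.767, 0.641, -0.0], [0.641, -0.767, 0.0], [0.0, -0.0, -1.0]]
force: [-0.6, 1.7, 3.3]
opening: 0.901
```

```bash
python3 - <<'E'
from h import *
np.set_printoptions(precision=4,suppress=True)
s=bot.read_state();R=np.array(s['eef_rot']);print(s['eef_pos'],R)
print('units',(np.array([0.5163,-0.3113,0.0175])-s['eef_pos'])@R/0.03)
rv=(Ro.from_matrix(R).inv()*Ro.from_matrix(frame([0,0,-1],R[:,0]))).as_rotvec();print(np.degrees(rv)/180)
E
```

```text
[ 0.5169 -0.3121  0.0146] [[ 0.7674  0.6411 -0.0002]
 [ 0.6411 -0.7674  0.0004]
 [ 0.0001 -0.0004 -1.    ]]
units [ 0.0026 -0.0325 -0.0974]
[-0.0001 -0.      0.    ]
```

Request:
apply_moves([
  {"offset": [0,-0.03,-0.12],"turn": [0,0,0],"fingers": 0.9},
  {"offset": [0,0,0],"turn": [0,0,0],"fingers": 0.75},
  {"offset": [0,0,0],"turn": [0,0,0],"fingers": 0.6},
  {"offset": [0,0,0],"turn": [0,0,0],"fingers": 0.6},
  {"offset": [0,0,0],"turn": [0,0,0],"fingers": 0.5},
  {"offset": [0,0,0],"turn": [0,0,0],"fingers": 0.5},
  {"offset": [0,0,0],"turn": [0,0,0],"fingers": 0.5},
  {"offset": [0,0,0],"turn": [0,0,0],"fingers": 0.5},
  {"offset": [0,0,0],"turn": [0,0,0],"fingers": 0.5},
  {"offset": [0,0,0],"turn": [0,0,0],"fingers": 0.5},
])

```text
clock: 9.3
eef_pos: [0.5162, -0.3112, 0.018]
eef_rot: [[0.767, 0.641, -0.001], [0.641, -0.767, 0.0], [-0.0, -0.0, -1.0]]
force: [-0.5, -0.3, 0.4]
opening: 0.677
```

```bash
python3 - <<'E'
from h import *
np.set_printoptions(precision=4,suppress=True)
s=bot.read_state();print(s['eef_pos'],s['joints'],s['force'],s['opening'],s['opening']*87)
E
```

```text
[ 0.5162 -0.3112  0.018 ] [ -5.6276  30.9504  41.36   104.6585 -24.8787  53.8323  86.6348] [-0.4627 -0.2659  0.3725] 0.6773224750245077 58.92705532713217
```

Gripped: the opening of 58.9 mm matches the 60 mm lid. Now I'll lift and plan the transfer, with the jaw angle 38.7° in the neck frame so the lugs land about 35° clockwise of the starts.

Request:
apply_moves([
  {"offset": [0,0,-0.2],"turn": [0,0,0],"fingers": 0.5},
  {"offset": [0,0,-0.5],"turn": [0,0,0],"fingers": 0.5},
  {"offset": [0,0,-0.8],"turn": [0,0,0],"fingers": 0.5},
  {"offset": [0,0,-0.9],"turn": [0,0,0],"fingers": 0.5},
  {"offset": [0,0,-0.9],"turn": [0,0,0],"fingers": 0.5},
  {"offset": [0,0,-0.9],"turn": [0,0,0],"fingers": 0.5},
  {"offset": [0.1,0,-0.9],"turn": [0,0,0],"fingers": 0.5},
  {"offset": [0.3,-0.3,-0.9],"turn": [0,0,0],"fingers": 0.5},
  {"offset": [0.4,-0.5,-0.8],"turn": [0,0,0],"fingers": 0.5},
  {"offset": [0.4,-0.6,-0.7],"turn": [0,0,0],"fingers": 0.5},
])

```text
clock: 10.3
eef_pos: [0.5134, -0.2589, 0.2582]
eef_rot: [[0.774, 0.634, -0.002], [0.634, -0.774, -0.002], [-0.003, 0.0, -1.0]]
force: [0.6, -0.0, -0.4]
opening: 0.679
```

```bash
cat >> h.py <<'E'
def neckpose(phi,h):
    """tool pose: tool z=-A, tool x at angle phi in neck frame, lid origin h above rim (TCP 18 mm above lid origin)"""
    p=np.radians(phi); x=np.cos(p)*U1+np.sin(p)*U2
    return NECK+A*(h+0.018), frame(-A,x)
E
python3 - <<'E'
from h import *
np.set_printoptions(precision=4,suppress=True)
s=bot.read_state();print(s['eef_pos'],s['joints'],s['force'],s['opening'])
p,R=neckpose(38.7,0.063);R0=np.array(s['eef_rot'])
print(p,R)
rv=(Ro.from_matrix(R0).inv()*Ro.from_matrix(R)).as_rotvec();print(np.degrees(rv))
Rm=(Ro.from_matrix(R0)*Ro.from_rotvec(rv/2)).as_matrix()
plan([0.53,-0.02,0.29],Rm,9)
E
```

```text
[ 0.5134 -0.2589  0.2582] [-19.6922  12.2766  49.2298  94.7824  -9.3413  77.3352  70.2827] [ 0.6369 -0.0178 -0.4474] 0.6788434202708716
[0.5371 0.1582 0.2627] [[ 0.6937  0.4887  0.5292]
 [ 0.5897 -0.8071 -0.0277]
 [ 0.4136  0.3313 -0.848 ]]
[-20.7694  24.4875   3.5682]
[0.61, -0.65, -0.12] [-0.0064, 0.0076, 0.0011]
[0.61, -0.65, -0.12] [-0.0064, 0.0076, 0.0011]
[0.61, -0.64, -0.12] [-0.0064, 0.0076, 0.0011]
[0.61, -0.64, -0.12] [-0.0064, 0.0076, 0.0011]
[0.61, -0.64, -0.11] [-0.0064, 0.0076, 0.0011]
[0.61, -0.64, -0.11] [-0.0064, 0.0076, 0.0011]
[0.61, -0.64, -0.11] [-0.0064, 0.0076, 0.0011]
[0.61, -0.64, -0.11] [-0.0064, 0.0076, 0.0011]
[0.61, -0.64, -0.11] [-0.0064, 0.0076, 0.0011]
turn/row deg 1.7948304612625654 mm/row 26.841586028602496
```

Request:
apply_moves([
  {"offset": [0.6,-0.65,-0.15],"turn": [-0.006,0.008,0.001],"fingers": 0.5},
  {"offset": [0.6,-0.65,-0.15],"turn": [-0.006,0.008,0.001],"fingers": 0.5},
  {"offset": [0.6,-0.65,-0.15],"turn": [-0.006,0.008,0.001],"fingers": 0.5},
  {"offset": [0.6,-0.65,-0.1],"turn": [-0.006,0.008,0.001],"fingers": 0.5},
  {"offset": [0.6,-0.65,-0.1],"turn": [-0.006,0.008,0.001],"fingers": 0.5},
  {"offset": [0.6,-0.65,-0.1],"turn": [-0.006,0.008,0.001],"fingers": 0.5},
  {"offset": [0.6,-0.65,-0.1],"turn": [-0.006,0.008,0.001],"fingers": 0.5},
  {"offset": [0.6,-0.65,-0.1],"turn": [-0.006,0.008,0.001],"fingers": 0.5},
  {"offset": [0.6,-0.65,-0.1],"turn": [-0.006,0.008,0.001],"fingers": 0.5},
  {"offset": [0.5,-0.55,-0.1],"turn": [-0.006,0.008,0.001],"fingers": 0.5},
])

```text
clock: 11.3
eef_pos: [0.527, 0.0041, 0.3125]
eef_rot: [[0.755, 0.565, 0.334], [0.597, -0.802, 0.008], [0.273, 0.193, -0.942]]
force: [0.6, -0.3, -0.7]
opening: 0.68
```

```bash
python3 - <<'E'
from h import *
np.set_printoptions(precision=4,suppress=True)
s=bot.read_state();print(s['eef_pos'],s['joints'],s['force'],s['opening'])
p,R=neckpose(38.7,0.063);
plan(p,R,8)
E
```

```text
[0.527  0.0041 0.3125] [-37.7285 -14.5592  26.0217 110.774   10.7931  63.3356  22.1235] [ 0.6185 -0.2748 -0.7108] 0.6800829772486167
[0.36, -0.53, 0.22] [-0.0063, 0.0061, 0.0004]
[0.35, -0.54, 0.21] [-0.0063, 0.0061, 0.0004]
[0.35, -0.54, 0.21] [-0.0063, 0.0061, 0.0004]
[0.34, -0.55, 0.2] [-0.0063, 0.0061, 0.0004]
[0.34, -0.55, 0.2] [-0.0063, 0.0061, 0.0004]
[0.34, -0.55, 0.19] [-0.0063, 0.0061, 0.0004]
[0.33, -0.56, 0.19] [-0.0063, 0.0061, 0.0004]
[0.33, -0.56, 0.19] [-0.0063, 0.0061, 0.0004]
turn/row deg 1.578279192227792 mm/row 20.29011968297634
```

Request:
apply_moves([
  {"offset": [0.4,-0.55,0.25],"turn": [-0.006,0.006,0],"fingers": 0.5},
  {"offset": [0.4,-0.55,0.25],"turn": [-0.006,0.006,0],"fingers": 0.5},
  {"offset": [0.4,-0.55,0.25],"turn": [-0.006,0.006,0],"fingers": 0.5},
  {"offset": [0.35,-0.55,0.25],"turn": [-0.006,0.006,0],"fingers": 0.5},
  {"offset": [0.35,-0.55,0.25],"turn": [-0.006,0.006,0],"fingers": 0.5},
  {"offset": [0.35,-0.55,0.2],"turn": [-0.006,0.006,0],"fingers": 0.5},
  {"offset": [0.3,-0.5,0.2],"turn": [-0.006,0.006,0],"fingers": 0.5},
  {"offset": [0.2,-0.3,0.1],"turn": [-0.003,0.003,0],"fingers": 0.5},
  {"offset": [0,0,0],"turn": [0,0,0],"fingers": 0.5},
  {"offset": [0,0,0],"turn": [0,0,0],"fingers": 0.5},
])

```text
clock: 12.3
eef_pos: [0.5431, 0.1541, 0.2724]
eef_rot: [[0.69, 0.491, 0.532], [0.588, -0.808, -0.018], [0.421, 0.325, -0.847]]
force: [0.2, -0.5, -0.7]
opening: 0.68
```

```bash
python3 - <<'E'
from h import *
np.set_printoptions(precision=4,suppress=True)
s=bot.read_state();print(s['eef_pos'],s['joints'],s['force'],s['opening'])
p,R=neckpose(38.7,0.020);
plan(p,R,4)
E
```

```text
[0.5431 0.1541 0.2724] [-39.9867 -12.0173   7.7896 118.9826  25.7146  48.2355  -9.3273] [ 0.241  -0.5166 -0.659 ] 0.6803209852578228
[-0.05, -0.08, 0.4] [-0.0005, -0.0006, -0.0002]
[-0.05, -0.08, 0.4] [-0.0005, -0.0006, -0.0002]
[-0.05, -0.08, 0.4] [-0.0005, -0.0006, -0.0002]
[-0.05, -0.08, 0.4] [-0.0005, -0.0006, -0.0002]
turn/row deg 0.14728060829679493 mm/row 12.296295047556043
```

Request:
apply_moves([
  {"offset": [-0.05,-0.1,0.4],"turn": [-0.0005,-0.0005,0],"fingers": 0.5},
  {"offset": [-0.05,-0.1,0.4],"turn": [-0.0005,-0.0005,0],"fingers": 0.5},
  {"offset": [-0.05,-0.1,0.4],"turn": [-0.0005,-0.0005,0],"fingers": 0.5},
  {"offset": [-0.05,-0.05,0.4],"turn": [-0.0005,-0.0005,0],"fingers": 0.5},
  {"offset": [0,0,0.15],"turn": [0,0,0],"fingers": 0.5},
  {"offset": [0,0,0],"turn": [0,0,0],"fingers": 0.5},
  {"offset": [0,0,0],"turn": [0,0,0],"fingers": 0.5},
  {"offset": [0,0,0],"turn": [0,0,0],"fingers": 0.5},
  {"offset": [0,0,0],"turn": [0,0,0],"fingers": 0.5},
  {"offset": [0,0,0],"turn": [0,0,0],"fingers": 0.5},
])

```text
clock: 13.3
eef_pos: [0.5643, 0.1546, 0.2187]
eef_rot: [[0.697, 0.483, 0.53], [0.584, -0.811, -0.03], [0.416, 0.331, -0.847]]
force: [0.2, 0.2, -1.7]
opening: 0.683
```

```bash
cat >> h.py <<'E'
def rep():
    s=bot.read_state(); p=np.array(s['eef_pos']);R=np.array(s['eef_rot']); q=p-NECK
    x=R[:,0]; phi=np.degrees(np.arctan2(x@U2,x@U1)); tilt=R.T@(-A)
    F=np.array(s['force']); M=np.array(s['wrist_torque'])
    print('t',round(s['clock'],2),'h(lid origin) %.2f mm'%((q@A-0.018)*1e3),'off tool mm',np.round(R.T@q*1e3,2)[:2],'U1,U2',np.round([q@U1*1e3,q@U2*1e3],2),'phi %.1f lug %.1f'%(phi,(phi+46.3+60)%120-60),'tilt x,y deg',np.round(np.degrees([tilt[0],tilt[1]]),2),'F A,U1,U2',np.round([F@A,F@U1,F@U2],1),'M A %.2f'%(M@A),'op %.3f'%s['opening'],'q',np.round(s['joints'],1))
    return s
E
python3 - <<'E'
from h import *
s=rep()
p,R=neckpose(38.7,0.0);R0=np.array(s['eef_rot'])
print('units to h=0',(p-s['eef_pos'])@R0/.03,'turn',np.degrees((Ro.from_matrix(R0).inv()*Ro.from_matrix(R)).as_rotvec())/180)
ims=[]
for n in('side','scene'):
    d=snap(n); c=proj(d,NECK)[0]; x0,y0=(c-[35,35]).astype(int);k=6
    im=cv2.resize(d['pixels'][y0:y0+60,x0:x0+66],None,fx=k,fy=k,interpolation=cv2.INTER_CUBIC)
    ims.append(im)
cv2.imwrite('pics/pre.png',np.hstack(ims))
snap('wrist','wrist4.png')
E
```

```text
t 13.3 h(lid origin) 11.19 mm off tool mm [-1.47  1.7 ] U1,U2 [-0.14 -2.18] phi 38.3 lug -35.4 tilt x,y deg [ 0.02 -0.14] F A,U1,U2 [-1.5 -0.8  0.2] M A 0.07 op 0.683 q [-39.1  -6.5   8.5 121.   28.   41.3 -12.4]
units to h=0 [ 0.0489363  -0.05511484  0.37284443] turn [ 0.00075484  0.00011134 -0.00215445]
```

View pics/pre.png

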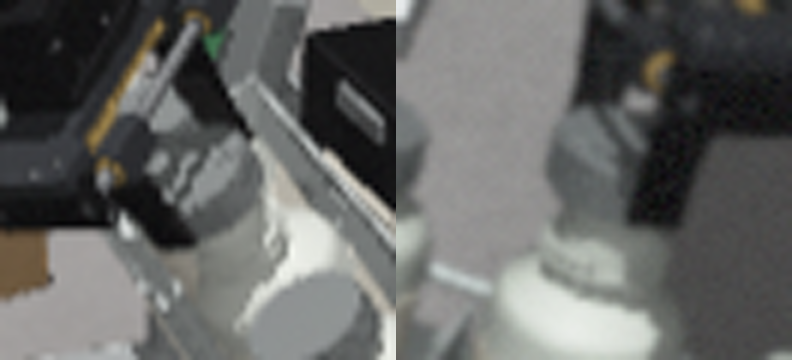

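View pics/wrist4.png

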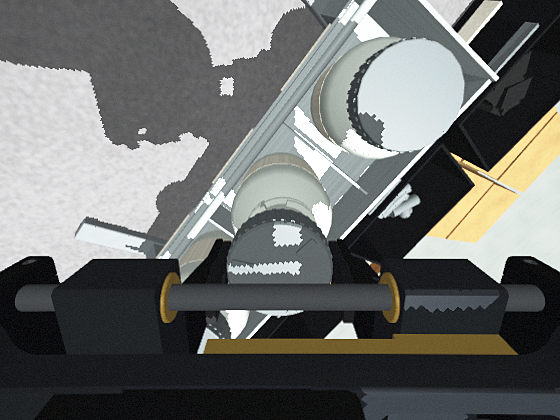

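The lid is held square just above the neck: side view, lid at about (205,185) over the mouth; wrist view, lid at (280,262) between the jaws and in line with the neck at (283,195). I'll correct the 2 mm lateral offset and go down gently.

Request:
apply_moves([
  {"offset": [0.05,-0.055,0],"turn": [0.0008,0,-0.002],"fingers": 0.5},
  {"offset": [0,0,0.1],"turn": [0,0,0],"fingers": 0.5},
  {"offset": [0,0,0.1],"turn": [0,0,0],"fingers": 0.5},
  {"offset": [0,0,0.1],"turn": [0,0,0],"fingers": 0.5},
  {"offset": [0,0,0.1],"turn": [0,0,0],"fingers": 0.5},
  {"offset": [0,0,0.06],"turn": [0,0,0],"fingers": 0.5},
  {"offset": [0,0,0.06],"turn": [0,0,0],"fingers": 0.5},
  {"offset": [0,0,0.06],"turn": [0,0,0],"fingers": 0.5},
  {"offset": [0,0,0],"turn": [0,0,0],"fingers": 0.5},
  {"offset": [0,0,0],"turn": [0,0,0],"fingers": 0.5},
])

```text
clock: 14.45
eef_pos: [0.5746, 0.1564, 0.2022]
eef_rot: [[0.694, 0.489, 0.528], [0.59, -0.807, -0.028], [0.413, 0.331, -0.849]]
force: [-0.3, -0.7, -0.0]
opening: 0.683
```

```bash
python3 - <<'E'
from h import *
s=rep()
E
```

```text
t 14.45 h(lid origin) -8.12 mm off tool mm [-0.14 -0.24] U1,U2 [-0.25  0.1 ] phi 38.7 lug -35.0 tilt x,y deg [0.05 0.02] F A,U1,U2 [ 0.1 -0.3 -0.8] M A 0.02 op 0.683 q [-38.8  -4.2   9.1 121.   28.2  38.9 -12.2]
```

Request:
apply_moves([
  {"offset": [0,0,0.05],"turn": [0,0,0],"fingers": 0.5},
  {"offset": [0,0,0.05],"turn": [0,0,0],"fingers": 0.5},
  {"offset": [0,0,0.03],"turn": [0,0,0],"fingers": 0.5},
  {"offset": [0,0,0.03],"turn": [0,0,0],"fingers": 0.5},
  {"offset": [0,0,0.03],"turn": [0,0,0],"fingers": 0.5},
  {"offset": [0,0,0.03],"turn": [0,0,0],"fingers": 0.5},
  {"offset": [0,0,0.03],"turn": [0,0,0],"fingers": 0.5},
  {"offset": [0,0,0.03],"turn": [0,0,0],"fingers": 0.5},
  {"offset": [0,0,0.02],"turn": [0,0,0],"fingers": 0.5},
  {"offset": [0,0,0.02],"turn": [0,0,0],"fingers": 0.5},
])

```text
clock: 15.45
eef_pos: [0.5779, 0.1564, 0.1975]
eef_rot: [[0.695, 0.488, 0.528], [0.589, -0.808, -0.028], [0.413, 0.331, -0.849]]
force: [-8.4, -1.4, 7.4]
opening: 0.681
```

```bash
python3 - <<'E'
from h import *
s=rep()
E
```

```text
t 15.45 h(lid origin) -13.87 mm off tool mm [ 0.25 -0.21] U1,U2 [0.07 0.32] phi 38.6 lug -35.1 tilt x,y deg [0.09 0.01] F A,U1,U2 [10.7 -3.1 -1.9] M A 0.03 op 0.681 q [-38.7  -3.5   9.2 120.9  28.3  38.3 -12.4]
```

The lid rests on the thread: origin 13.9 mm below the rim against 13.75 mm expected at 35° past the start, with 11 N contact. Now turning backward (anticlockwise).

Request:
apply_moves([
  {"offset": [0,0,0.01],"turn": [0,0,-0.02],"fingers": 0.5},
  {"offset": [0,0,0.01],"turn": [0,0,-0.025],"fingers": 0.5},
  {"offset": [0,0,0.01],"turn": [0,0,-0.025],"fingers": 0.5},
  {"offset": [0,0,0.01],"turn": [0,0,-0.025],"fingers": 0.5},
  {"offset": [0,0,0.01],"turn": [0,0,-0.025],"fingers": 0.5},
  {"offset": [0,0,0.01],"turn": [0,0,-0.025],"fingers": 0.5},
  {"offset": [0,0,0.01],"turn": [0,0,-0.025],"fingers": 0.5},
  {"offset": [0,0,0.015],"turn": [0,0,-0.02],"fingers": 0.5},
  {"offset": [0,0,0.015],"turn": [0,0,-0.01],"fingers": 0.5},
  {"offset": [0,0,0.015],"turn": [0,0,0],"fingers": 0.5},
])

```text
clock: 16.45
eef_pos: [0.5765, 0.1581, 0.1983]
eef_rot: [[0.257, 0.811, 0.526], [0.958, -0.287, -0.026], [0.129, 0.511, -0.85]]
force: [-6.0, -1.5, 7.2]
opening: 0.677
```

```bash
python3 - <<'E'
from h import *
s=rep()
p,R=neckpose(38.7,0.0);R0=np.array(s['eef_rot'])
print('units to axis',(p-s['eef_pos'])@R0/.03,'tilt fix',R0.T@(-A))
E
```

```text
t 16.45 h(lid origin) -12.43 mm off tool mm [ 1.7  -1.26] U1,U2 [-0.78  1.94] phi 75.9 lug 2.2 tilt x,y deg [-0.01  0.22] F A,U1,U2 [ 9.2 -1.2 -1.8] M A -0.01 op 0.677 q [-40.4  -3.7  10.7 120.9  28.2  38.5  24.8]
units to axis [-0.05642137  0.03956832 -0.41461928] tilt fix [-1.49919159e-04  3.81479812e-03  9.99992712e-01]
```

Request:
apply_moves([
  {"offset": [-0.015,0.01,0.015],"turn": [0.0004,0,-0.015],"fingers": 0.5},
  {"offset": [-0.015,0.01,0.015],"turn": [0.0004,0,-0.02],"fingers": 0.5},
  {"offset": [-0.01,0.01,0.015],"turn": [0.0004,0,-0.02],"fingers": 0.5},
  {"offset": [-0.01,0.005,0.02],"turn": [0,0,-0.02],"fingers": 0.5},
  {"offset": [0,0,0.03],"turn": [0,0,-0.012],"fingers": 0.5},
  {"offset": [0,0,0.03],"turn": [0,0,0],"fingers": 0.5},
  {"offset": [0,0,0.03],"turn": [0,0,0],"fingers": 0.5},
  {"offset": [0,0,0.03],"turn": [0,0,0],"fingers": 0.5},
  {"offset": [0,0,0.03],"turn": [0,0,0],"fingers": 0.5},
  {"offset": [0,0,0.02],"turn": [0,0,0],"fingers": 0.5},
])

```text
clock: 17.45
eef_pos: [0.5784, 0.157, 0.1938]
eef_rot: [[0.024, 0.854, 0.52], [1.0, -0.012, -0.026], [-0.016, 0.521, -0.853]]
force: [-14.1, -2.3, 11.7]
opening: 0.685
```

```bash
python3 - <<'E'
from h import *
s=rep()
p,R=neckpose(38.7,0.0);R0=np.array(s['eef_rot'])
print('units to axis',(p-s['eef_pos'])@R0/.03,'tilt fix',R0.T@(-A))
E
```

```text
t 17.45 h(lid origin) -17.30 mm off tool mm [ 0.93 -1.44] U1,U2 [-1.46  0.88] phi 91.9 lug 18.2 tilt x,y deg [-0.11  0.59] F A,U1,U2 [17.3 -5.6 -3. ] M A 0.02 op 0.685 q [-40.9  -3.2  11.7 120.8  27.6  38.1  41.5]
units to axis [-0.02994441  0.04186171 -0.57709332] tilt fix [-0.00193975  0.01031179  0.99994495]
```

Dropped off the starts: origin 17.3 mm below the rim at 18° backward, expected 16.6–17.6. Now screwing forward.

Request:
apply_moves([
  {"offset": [-0.02,0.025,0],"turn": [-0.0025,0.0005,0.01],"fingers": 0.5},
  {"offset": [-0.01,0.02,0.005],"turn": [-0.001,0,0.025],"fingers": 0.5},
  {"offset": [0,0,0.01],"turn": [0,0,0.025],"fingers": 0.5},
  {"offset": [0,0,0.01],"turn": [0,0,0.025],"fingers": 0.5},
  {"offset": [0,0,0.01],"turn": [0,0,0.025],"fingers": 0.5},
  {"offset": [0,0,0.01],"turn": [0,0,0.025],"fingers": 0.5},
  {"offset": [0,0,0.01],"turn": [0,0,0.025],"fingers": 0.5},
  {"offset": [0,0,0.01],"turn": [0,0,0.025],"fingers": 0.5},
  {"offset": [0,0,0.01],"turn": [0,0,0.02],"fingers": 0.5},
  {"offset": [0,0,0.01],"turn": [0,0,0],"fingers": 0.5},
])

```text
clock: 18.45
eef_pos: [0.5818, 0.1559, 0.1941]
eef_rot: [[0.549, 0.644, 0.532], [0.771, -0.637, -0.024], [0.323, 0.423, -0.846]]
force: [-5.7, 0.2, 5.7]
opening: 0.68
```

```bash
python3 - <<'E'
from h import *
s=rep()
p,R=neckpose(38.7,0.0);R0=np.array(s['eef_rot'])
print('units to axis',(p-s['eef_pos'])@R0/.03,'tilt fix',R0.T@(-A))
E
```

```text
t 18.45 h(lid origin) -18.92 mm off tool mm [0.98 1.26] U1,U2 [1.6  0.03] phi 53.0 lug -20.7 tilt x,y deg [-0.28 -0.03] F A,U1,U2 [ 7.9 -1.8 -0.1] M A -0.00 op 0.680 q [-39.2  -3.1  10.2 121.1  28.4  37.2   2. ]
units to axis [-0.02981581 -0.04179111 -0.63067545] tilt fix [-4.88758055e-03 -4.64711506e-04  9.99987948e-01]
```

Request:
apply_moves([
  {"offset": [-0.01,-0.015,0],"turn": [0,-0.001,0.015],"fingers": 0.5},
  {"offset": [-0.01,-0.01,0.005],"turn": [0,0,0.025],"fingers": 0.5},
  {"offset": [0,0,0.01],"turn": [0,0,0.025],"fingers": 0.5},
  {"offset": [0,0,0.01],"turn": [0,0,0.025],"fingers": 0.5},
  {"offset": [0,0,0.01],"turn": [0,0,0.025],"fingers": 0.5},
  {"offset": [0,0,0.01],"turn": [0,0,0.025],"fingers": 0.5},
  {"offset": [0,0,0.01],"turn": [0,0,0.025],"fingers": 0.5},
  {"offset": [0,0,0.01],"turn": [0,0,0.025],"fingers": 0.5},
  {"offset": [0,0,0.01],"turn": [0,0,0.025],"fingers": 0.5},
  {"offset": [0,0,0.01],"turn": [0,0,0.025],"fingers": 0.5},
])

```text
clock: 19.45
eef_pos: [0.5822, 0.1553, 0.1931]
eef_rot: [[0.844, 0.082, 0.531], [0.114, -0.993, -0.028], [0.525, 0.084, -0.847]]
force: [-6.7, -0.4, 6.4]
opening: 0.68
```

```bash
python3 - <<'E'
from h import *
s=rep()
p,R=neckpose(38.7,0.0);R0=np.array(s['eef_rot'])
print('units to axis',(p-s['eef_pos'])@R0/.03,'tilt fix',R0.T@(-A))
E
```

```text
t 19.45 h(lid origin) -19.97 mm off tool mm [1.32 0.79] U1,U2 [ 1.43 -0.57] phi 9.1 lug 55.4 tilt x,y deg [-0.11 -0.03] F A,U1,U2 [ 8.9 -2.3 -0.8] M A 0.27 op 0.680 q [-37.7  -2.8   8.7 120.9  28.4  37.3 -42. ]
units to axis [-0.042989   -0.02586992 -0.66588924] tilt fix [-1.87566799e-03 -5.24038855e-04  9.99998104e-01]
```

Request:
apply_moves([
  {"offset": [0,0,0.005],"turn": [0,0,0.02],"fingers": 0.5},
  {"offset": [0,0,0.005],"turn": [0,0,0.02],"fingers": 0.5},
  {"offset": [0,0,0.005],"turn": [0,0,0.02],"fingers": 0.5},
  {"offset": [0,0,0],"turn": [0,0,0.02],"fingers": 0.5},
  {"offset": [0,0,0],"turn": [0,0,0.02],"fingers": 0.5},
  {"offset": [0,0,0],"turn": [0,0,0.02],"fingers": 0.5},
  {"offset": [0,0,0],"turn": [0,0,0.02],"fingers": 0.5},
  {"offset": [0,0,0],"turn": [0,0,0.02],"fingers": 0.5},
  {"offset": [0,0,0],"turn": [0,0,0.02],"fingers": 0.5},
  {"offset": [0,0,0],"turn": [0,0,0.02],"fingers": 0.5},
])

```text
clock: 20.45
eef_pos: [0.5837, 0.1609, 0.1946]
eef_rot: [[0.735, -0.412, 0.538], [-0.475, -0.88, -0.024], [0.483, -0.238, -0.843]]
force: [2.3, -1.2, 0.6]
opening: 0.685
```

```bash
python3 - <<'E'
from h import *
s=rep()
d=snap('wrist','wrist5.png')
E
```

```text
t 20.45 h(lid origin) -19.35 mm off tool mm [ 0.7 -6. ] U1,U2 [3.26 5.1 ] phi -25.9 lug 20.4 tilt x,y deg [-0.41  0.48] F A,U1,U2 [-0.7  2.3 -1.1] M A 1.24 op 0.685 q [-36.8  -2.7   7.2 120.8  28.9  36.9 -77.8]
```

View pics/wrist5.png

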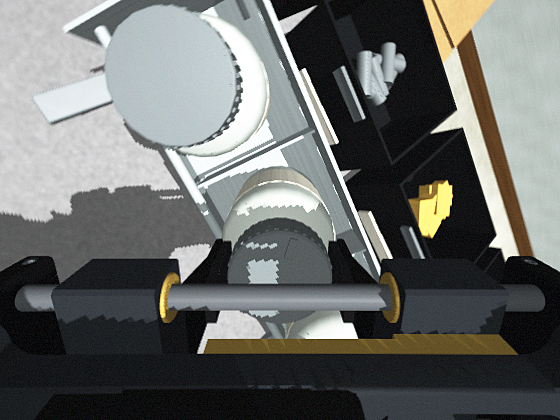

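The lid stopped at about 65°, origin 20.0 mm below the rim. After that the jaws slipped round it at 1.24 N m, so it is tight. Letting go and backing off along the axis.

Request:
apply_moves([
  {"offset": [0,0,0],"turn": [0,0,0],"fingers": 0.95},
  {"offset": [0,0,0],"turn": [0,0,0],"fingers": 0.95},
  {"offset": [0,0,0],"turn": [0,0,0],"fingers": 0.95},
  {"offset": [0,0,0],"turn": [0,0,0],"fingers": 0.95},
  {"offset": [0,0,-0.1],"turn": [0,0,0],"fingers": 0.95},
  {"offset": [0,0,-0.3],"turn": [0,0,0],"fingers": 0.95},
  {"offset": [0,0,-0.5],"turn": [0,0,0],"fingers": 0.95},
  {"offset": [0,0,-0.5],"turn": [0,0,0],"fingers": 0.95},
  {"offset": [0,0,-0.5],"turn": [0,0,0],"fingers": 0.95},
  {"offset": [0,0,-0.3],"turn": [0,0,0],"fingers": 0.95},
])

```text
clock: 21.5
eef_pos: [0.5452, 0.1617, 0.2524]
eef_rot: [[0.737, -0.412, 0.535], [-0.474, -0.88, -0.025], [0.482, -0.235, -0.844]]
force: [0.3, -0.3, -0.4]
opening: 0.951
```

```bash
python3 - <<'E'
from h import *
import pickle
s=rep()
d=snap('wrist','wrist6.png');pickle.dump(d,open('wrist6.pkl','wb'))
e=snap('side','side6.png');pickle.dump(e,open('side6.pkl','wb'))
print(proj(d,[NECK,NECK+.004*A]))
E
```

```text
t 21.5 h(lid origin) 50.08 mm off tool mm [-0.26 -4.41] U1,U2 [1.21 3.88] phi -25.7 lug 20.6 tilt x,y deg [-0.28  0.33] F A,U1,U2 [-0.5  0.1 -0.3] M A 0.07 op 0.951 q [-38.1 -10.2   5.3 120.1  27.   45.9 -76.2]
[[279.58150949 228.43488427]
 [279.60972661 230.34723858]]
```

View pics/wrist6.png

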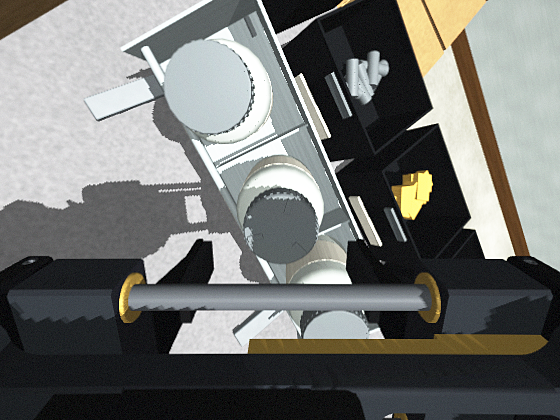

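View pics/side6.png

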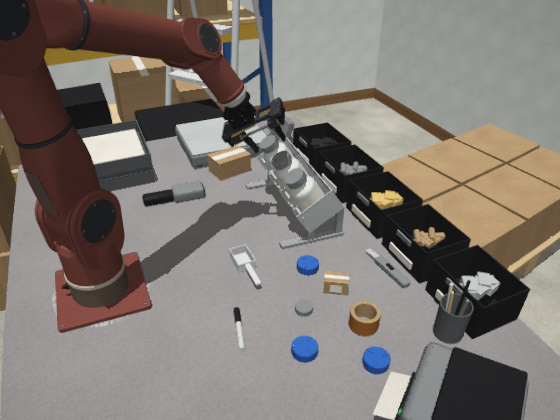

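The wrist view shows the grey lid on the middle neck at (282,225) and the jaws clear of it. The side view shows the other bench items where they were. I'll measure the lid's height, tilt and lug angle.

```bash
python3 - <<'E'
from h import *
import pickle
np.set_printoptions(precision=4,suppress=True)
d=pickle.load(open('wrist6.pkl','rb'))
P=cloud(d);v,u=np.mgrid[0:420,0:560]; ok=d['z_map']>0.05
q=P-NECK; hh=q@A; rr=np.hypot(q@U1,q@U2)
m=ok&(rr<0.034)&(hh>-0.004)&(hh<0.012)
Q=P[m]; print(len(Q))
for _ in range(4):
    _,sv,w=np.linalg.svd(Q-Q.mean(0),full_matrices=False); n=w[2]*np.sign(w[2][2]); e=(Q-Q.mean(0))@n; Q=Q[abs(e)<2.5*e.std()]
print('top plane normal',n,'angle to A',np.degrees(np.arccos(n@A)),'top height above rim mm',np.median((Q-NECK)@A)*1e3,'centre U1,U2',((Q-NECK)@U1).mean()*1e3,((Q-NECK)@U2).mean()*1e3)
im=cv2.resize(d['pixels'][175:275,230:335],None,fx=6,fy=6,interpolation=cv2.INTER_CUBIC)
g=cv2.createCLAHE(4,(4,4)).apply(cv2.cvtColor(im,cv2.COLOR_BGR2GRAY)); cv2.imwrite('pics/c6.png',g)
# others moved?
a=pickle.load(open('side0.pkl','rb'))['pixels'];b=pickle.load(open('side6.pkl','rb'))['pixels']
df=cv2.absdiff(a,b).max(2); df=(cv2.medianBlur(df,3)>40).astype(np.uint8); n_,l,st,c=cv2.connectedComponentsWithStats(df)
for i in range(1,n_):
    if st[i,4]>12: print(st[i],c[i])
E
```

```text
4304
top plane normal [-0.5282  0.031   0.8486] angle to A 0.19498278051088322 top height above rim mm 3.7523785662525344 centre U1,U2 1.584620283961591 1.2553493417275283
[    0     0   137   242 15305] [ 55.7924 106.1288]
[ 114   18  172  134 8122] [195.4714  74.583 ]
[134 144  12  13  83] [140.2169 151.    ]
[272 151  20  18 275] [281.56   159.5127]
[143 152  32  43 816] [160.451  172.0196]
[281 171   7   6  19] [284.     173.7368]
[ 111  193  174   95 5317] [175.1828 233.703 ]
[ 59 245   8  11  47] [ 62.1277 249.234 ]
[ 48 247  14  18 108] [ 54.75   256.3148]
[ 71 248  23  11 128] [ 81.7578 252.1562]
[128 292   6   5  19] [130.6842 294.1579]
[106 299  16  10  48] [112.6667 303.6458]
[319 313  24  13 146] [330.0685 320.4041]
```

View pics/c6.png

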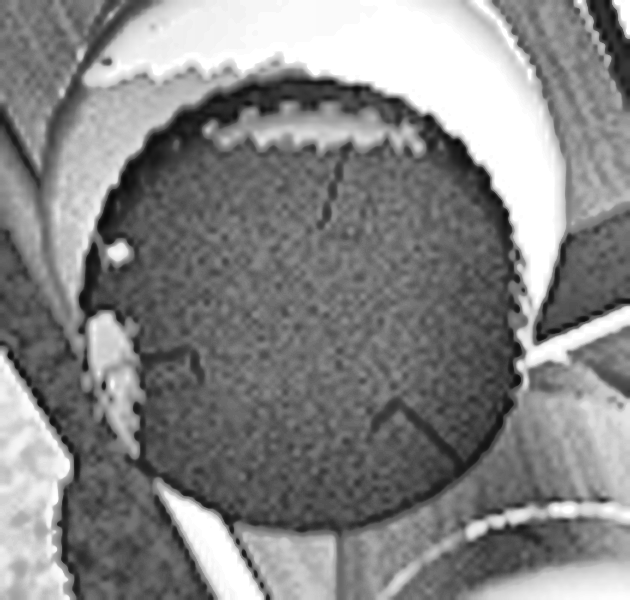

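The top plane is 3.8 mm above the rim (home is 4 mm, the thickness of the top) and 0.2° off the axis. On the bench only the lid itself changed; the rest of the difference is the arm and its shadow. I'll take one squarer still view to read the bars.

Request:
apply_moves([
  {"offset": [0,0.3,-0.3],"turn": [0,0,0],"fingers": 1},
  {"offset": [0,0.4,-0.3],"turn": [0,0,0],"fingers": 1},
  {"offset": [0,0.4,-0.2],"turn": [0,0,0],"fingers": 1},
  {"offset": [0,0.4,0],"turn": [0,0,0],"fingers": 1},
  {"offset": [0,0.3,0],"turn": [0,0,0],"fingers": 1},
  {"offset": [0,0.2,0],"turn": [0,0,0],"fingers": 1},
  {"offset": [0,0,0],"turn": [0,0,0],"fingers": 1},
  {"offset": [0,0,0],"turn": [0,0,0],"fingers": 1},
  {"offset": [0,0,0],"turn": [0,0,0],"fingers": 1},
  {"offset": [0,0,0],"turn": [0,0,0],"fingers": 1},
])

```text
clock: 22.6
eef_pos: [0.5069, 0.1072, 0.2551]
eef_rot: [[0.739, -0.412, 0.533], [-0.473, -0.881, -0.026], [0.48, -0.233, -0.845]]
force: [-1.0, 0.0, -0.1]
opening: 1.002
```

```bash
python3 - <<'E'
from h import *
import pickle
np.set_printoptions(precision=4,suppress=True)
d=snap('wrist','wrist7.png');pickle.dump(d,open('wrist7.pkl','wb')); rep()
P=cloud(d);v,u=np.mgrid[0:420,0:560]; ok=d['z_map']>0.05
q=P-NECK; hh=q@A; rr=np.hypot(q@U1,q@U2)
Q=P[ok&(rr<0.034)&(hh>-0.003)&(hh<0.012)]
for _ in range(4):
    _,sv,w=np.linalg.svd(Q-Q.mean(0),full_matrices=False); n=w[2]*np.sign(w[2][2]); e=(Q-Q.mean(0))@n; Q=Q[abs(e)<2.5*e.std()]
C=Q.mean(0)
print('tilt to A',np.degrees(np.arccos(n@A)),'top mm',(C-NECK)@A*1e3,'centre',(C-NECK)@U1*1e3,(C-NECK)@U2*1e3)
# rectified top view: U1 up, U2 left (seen from above), 10 px/mm
N=600; yy,xx=np.mgrid[0:N,0:N]; a1=(N/2-yy)/9e3; a2=(N/2-xx)/9e3
X=C+a1[...,None]*U1+a2[...,None]*U2; pu=proj(d,X.reshape(-1,3)).reshape(N,N,2).astype(np.float32)
im=cv2.remap(d['pixels'],pu[...,0],pu[...,1],cv2.INTER_CUBIC)
g=cv2.createCLAHE(3,(4,4)).apply(cv2.cvtColor(im,cv2.COLOR_BGR2GRAY)); g=cv2.cvtColor(g,cv2.COLOR_GRAY2BGR)
for t in (-65,55,175):
    t=np.radians(t)
    for r in (30,34): pass
    p0=(int(300-np.sin(t)*29*9),int(300-np.cos(t)*29*9));p1=(int(300-np.sin(t)*32*9),int(300-np.cos(t)*32*9)); cv2.line(g,p0,p1,(0,0,255),2)
cv2.imwrite('pics/top7.png',g)
E
```

```text
t 22.65 h(lid origin) 71.16 mm off tool mm [-1.66 58.76] U1,U2 [-27.38 -52.45] phi -25.7 lug 20.6 tilt x,y deg [-0.19  0.24] F A,U1,U2 [0.  0.5 0.3] M A 0.10 op 1.000 q [-36.7 -18.2   7.2 125.6  25.9  47.1 -71.4]
tilt to A 0.09192847303299052 top mm 3.74440160373067 centre 1.3344355450159304 0.7351209544508468
```

View pics/top7.png

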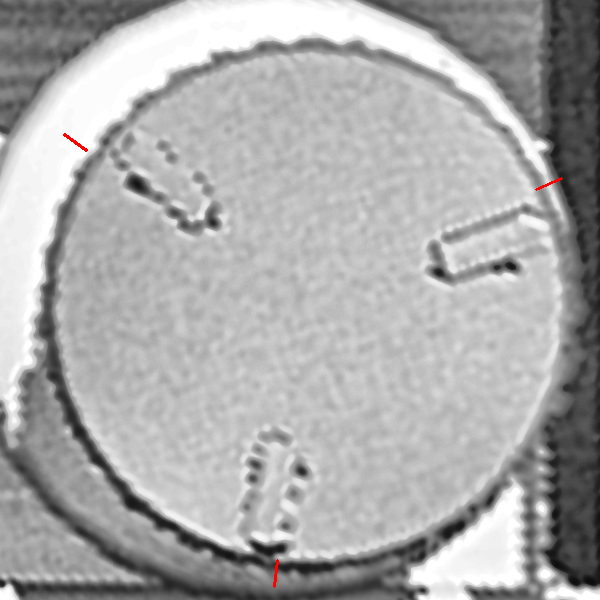

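The rectified top view shows the three bars at (165,180), (490,245) and (272,490). That puts the lugs about 69–71° clockwise of the starts, at or just past the rib stop (about 69°) once reading error is allowed for. The lid is fully seated and square, and the gripper is clear. Handing in.

```bash
python3 - <<'E'
from h import *
s=bot.read_state();print(s['clock'],s['force'],s['qd'].round(2))
print(bot.finish_job())
E
```

```text
22.65 [0.43321546 0.24338769 0.30406303] [-0.09 -0.18  0.04 -0.03 -0.01  0.08  0.1 ]
the job is handed in; nothing more can be done
None
```

The large grey lid is on the open middle jar, screwed home and tight. I let go of it and handed the job in at 22.65 s. No verdict is reported.

**How it went**
- **On the thread:** the lid first rested on top of the thread with its origin 13.9 mm below the rim (13.75 expected there), pressed at about 11 N.
- **Backward turn:** after 53° anticlockwise it dropped off the starts to 17.3 mm below the rim (16.6–17.6 expected).
- **Screwed forward:** it turned about 83° to 20.0 mm below the rim. The jaws then slipped round the tight lid at about 1.2 N m, and I opened and backed off.

**Last checks**
- **Seating:** the lid's top is 3.7 mm above the rim (4 mm nominal) and within 0.2° of square.
- **Other items:** between the first and last side pictures, nothing on the bench changed except the lid itself, the arm and its shadow.
- **Gripper:** it was clear of everything, with no contact force.

**One check disagreed slightly:** the bars on the lid read about 69–71° clockwise of the thread starts, against 65° for home. That is at the rib stop (about 69°), or 1–2° past it, which is within my reading error. The lid was driven past its binding point, and I left it tight rather than turn it back.

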